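Clear and refill the nail-brush dispenser

TASK

A stray brush lies crosswise over the mouth of the nail-brush dispenser: take it off and put it in the kidney dish for washing. Then load the dispenser, one brush at a time from the top, bristles down, lying flat with their rear ends at the back plate: first the two older brushes from the plain tray, then every brush from the perforated tray, so that the older ones come out first. Finally draw the lowest brush out at the front, lay it flat, bristles down, in the white dish, and leave the others fed down in the dispenser and pushed home against the back plate; do not disturb the bottle, the tumbler and the jar.

Things in the scene. Friction and masses are not known exactly. Their poses are not given: they have to be found in the camera images.
- dispenser: steel dispenser on a base plate 150 x 84 x 6 mm, fixed to the counter. Origin: on the counter; x points from its open front to its back, z up. Two level steel rims, 8 mm wide, 64 mm long along x, run at y = -32 and +32 mm from x = 62 to 126 mm, tops 225 mm above the counter: the sides of the loading mouth, and where the stray brush lies. Drawing the lowest brush out slowly and straight lets the next slide back, but it may stay a few cm forward
- magazine: sloping channel of the dispenser, fixed, leaning back 0.42 rad. Origin: middle of the floor's rear end, 45 mm behind and 55 mm above the dispenser's origin; z up the channel, x out through the back plate, y across. Floor: x -66 to 0 mm, 64 mm wide, then a tongue 30 mm wide to x = -105. Back plate at x = 0 up to z = 156. Cheeks 4 mm thick, inner faces at y = -28 and 28, only from x = -40 to 0, up to z = 166; front and top are open
- mag_seat (a point): point on the magazine's floor, 57 mm in front of the back plate: underside centre of the lowest loaded brush, whose length then runs along the magazine's x, rear end at the back plate; each next one lies 34 mm higher along the channel. A brush's front 75 mm stand clear of the cheeks, its front 49 mm, but for the tongue, also of the floor. Loaded brushes slide down by their weight and lean on the back plate
- stray: the stray one, lying bristles down across the two rims, its length about across the dispenser; nail brush of white nylon: body 115 x 50 x 18 mm over a bristle block 105 x 42 x 16 mm, 34 mm high in all, about 0.09 kg, slippery on steel and on other brushes. Origin: centre of the underside (bristle tips); x along its length, y across, z up out of its back; both ends alike
- old1: older brush, on the plain tray; nail brush of white nylon: body 115 x 50 x 18 mm over a bristle block 105 x 42 x 16 mm, 34 mm high in all, about 0.09 kg, slippery on steel and on other brushes. Origin: centre of the underside (bristle tips); x along its length, y across, z up out of its back; both ends alike
- old2: older brush, on the plain tray; nail brush of white nylon: body 115 x 50 x 18 mm over a bristle block 105 x 42 x 16 mm, 34 mm high in all, about 0.09 kg, slippery on steel and on other brushes. Origin: centre of the underside (bristle tips); x along its length, y across, z up out of its back; both ends alike
- new1: fresh brush, on the perforated tray (may be absent); nail brush of white nylon: body 115 x 50 x 18 mm over a bristle block 105 x 42 x 16 mm, 34 mm high in all, about 0.09 kg, slippery on steel and on other brushes. Origin: centre of the underside (bristle tips); x along its length, y across, z up out of its back; both ends alike
- new2: fresh brush, on the perforated tray (may be absent); nail brush of white nylon: body 115 x 50 x 18 mm over a bristle block 105 x 42 x 16 mm, 34 mm high in all, about 0.09 kg, slippery on steel and on other brushes. Origin: centre of the underside (bristle tips); x along its length, y across, z up out of its back; both ends alike
- new3: fresh brush, on the perforated tray (may be absent); nail brush of white nylon: body 115 x 50 x 18 mm over a bristle block 105 x 42 x 16 mm, 34 mm high in all, about 0.09 kg, slippery on steel and on other brushes. Origin: centre of the underside (bristle tips); x along its length, y across, z up out of its back; both ends alike
- old_tray: plain steel tray 165 x 190 mm, fixed, floor 4 mm above the counter, rim 12 mm high. Origin: centre of its underside. Its two brushes lie with their length along its x, side by side 90 mm apart in y
- new_tray: perforated steel tray 280 x 165 mm, fixed, floor 4 mm above the counter, rim 12 mm high. Origin: centre of its underside. Its one to three brushes lie with their length along its y, in places 90 mm apart in x
- kidney_dish: loose steel kidney dish 170 x 100 mm, 30 mm high, 0.25 kg, floor 3 mm thick, walls 3 mm, the side at -y bent in by 10 mm. Origin: centre of its underside; x along its length
- ready_dish: loose white oblong dish 165 x 105 mm, rim 14 mm high, 0.3 kg, floor and walls 3 mm. Origin: centre of its underside; x along its length
- scrub_bottle: bystander: white pump bottle, 64 mm wide, 165 mm high, behind the dispenser. Origin: centre of its underside
- tumbler: bystander: dark blue tumbler, 72 mm wide, 110 mm high. Origin: centre of its underside
- cotton_jar: bystander: glass jar with a steel lid, 70 mm wide, 85 mm high. Origin: centre of its underside
Not all that is in view belongs to the job. Leave any black or turquoise look-alike of the new2 alone.

How it is judged (in metres and radians):
On the way, in this order (a step that is already met when the one before it is completed fails the run):
1. the stray brush lies in the kidney dish, let go (x of stray in the frame of kidney_dish between -0.05 and 0.05 m and y of stray in the frame of kidney_dish between -0.04 and 0.04 m and z of stray in the frame of kidney_dish between -0.002 and 0.034 m and contact force between stray and the fingers below 0.1 N), for 0.2 s.
2. every brush from both trays lies flat in the magazine, the two older ones lowest (x of old1 in the frame of magazine between -0.072 and -0.045 m and y of old1 in the frame of magazine between -0.007 and 0.007 m and z of old1 in the frame of magazine between -0.006 and 0.046 m and angle between the z axis of each of old1, old2, new1, new2, new3 and the z axis of magazine, either way round below 0.12 rad and angle between each of old1, old2, new1, new2, new3's own z axis and vertical below 0.75 rad and x of old2 in the frame of magazine between -0.072 and -0.045 m and y of old2 in the frame of magazine between -0.007 and 0.007 m and z of old2 in the frame of magazine between -0.006 and 0.046 m and x of new1 in the frame of magazine between -0.072 and -0.045 m and y of new1 in the frame of magazine between -0.007 and 0.007 m and z of new1 in the frame of magazine between 0.058 and 0.15 m and x of new2 in the frame of magazine between -0.072 and -0.045 m and y of new2 in the frame of magazine between -0.007 and 0.007 m and z of new2 in the frame of magazine between 0.058 and 0.15 m and x of new3 in the frame of magazine between -0.072 and -0.045 m and y of new3 in the frame of magazine between -0.007 and 0.007 m and z of new3 in the frame of magazine between 0.058 and 0.15 m), for 0.2 s.
3. an older brush, drawn from the bottom, lies flat in the white dish (((x of old1 in the frame of ready_dish between -0.035 and 0.035 m and y of old1 in the frame of ready_dish between -0.035 and 0.035 m and z of old1 in the frame of ready_dish between -0.002 and 0.011 m and angle between old1's own z axis and vertical below 0.15 rad) or (x of old2 in the frame of ready_dish between -0.035 and 0.035 m and y of old2 in the frame of ready_dish between -0.035 and 0.035 m and z of old2 in the frame of ready_dish between -0.002 and 0.011 m and angle between old2's own z axis and vertical below 0.15 rad))), for 0.2 s.
At the end, for the whole second after the job is handed in: Stray in the kidney dish; one older brush flat (0.15 rad), bristles down, in the white dish; the other older one on the magazine floor (12 mm), all fresh ones above it, flat (0.12 rad), rear ends within 14 mm of the back plate, 7 mm sideways; all at rest and let go (all of step 1 and (((x of old1 in the frame of ready_dish between -0.035 and 0.035 m and y of old1 in the frame of ready_dish between -0.035 and 0.035 m and z of old1 in the frame of ready_dish between -0.002 and 0.011 m and angle between old1's own z axis and vertical below 0.15 rad) and (x of old2 in the frame of magazine between -0.072 and -0.045 m and y of old2 in the frame of magazine between -0.007 and 0.007 m and z of old2 in the frame of magazine between -0.006 and 0.012 m and angle between the z axis of old2 and the z axis of magazine, either way round below 0.12 rad and angle between old2's own z axis and vertical below 0.75 rad)) or ((x of old2 in the frame of ready_dish between -0.035 and 0.035 m and y of old2 in the frame of ready_dish between -0.035 and 0.035 m and z of old2 in the frame of ready_dish between -0.002 and 0.011 m and angle between old2's own z axis and vertical below 0.15 rad) and (x of old1 in the frame of magazine between -0.072 and -0.045 m and y of old1 in the frame of magazine between -0.007 and 0.007 m and z of old1 in the frame of magazine between -0.006 and 0.012 m and angle between the z axis of old1 and the z axis of magazine, either way round below 0.12 rad and angle between old1's own z axis and vertical below 0.75 rad))) and x of new1 in the frame of magazine between -0.072 and -0.045 m and y of new1 in the frame of magazine between -0.007 and 0.007 m and z of new1 in the frame of magazine between 0.024 and 0.115 m and angle between the z axis of each of new1, new2, new3 and the z axis of magazine, either way round below 0.12 rad and angle between each of new1, new2, new3's own z axis and vertical below 0.75 rad and x of new2 in the frame of magazine between -0.072 and -0.045 m and y of new2 in the frame of magazine between -0.007 and 0.007 m and z of new2 in the frame of magazine between 0.024 and 0.115 m and x of new3 in the frame of magazine between -0.072 and -0.045 m and y of new3 in the frame of magazine between -0.007 and 0.007 m and z of new3 in the frame of magazine between 0.024 and 0.115 m and linear speed of each of new1, new2, new3, old1, old2, stray, kidney_dish, ready_dish below 0.02 m/s); the robot touches nothing.
It fails at once if the scrub bottle is moved more than 30 mm or tipped (distance of scrub_bottle from where it was at the start of the episode above 0.03 m or angle between scrub_bottle's own z axis and vertical above 0.4 rad).
It fails at once if the tumbler is moved more than 30 mm or tipped (distance of tumbler from where it was at the start of the episode above 0.03 m or angle between tumbler's own z axis and vertical above 0.4 rad).
It fails at once if the cotton jar is moved more than 30 mm or tipped (distance of cotton_jar from where it was at the start of the episode above 0.03 m or angle between cotton_jar's own z axis and vertical above 0.4 rad).
Of new1, new2, new3 only 1 to 3 are there at a start; the rules pass over those that are not, and their reading is None.
At some moment in a run one of kidney_dish, ready_dish may be knocked a few centimetres aside while the robot is not near it.
Once in a run the grip may slacken for a moment while it holds something.
It also fails if it takes over 210 s, if anything falls off the work surface, if the arm or the gripper's body presses on something with over 40 N, if the wrist force passes 120 N, or if a joint passes its speed limit or range.

ROBOT

A 6-joint arm with a two-finger parallel gripper is mounted at the origin on the work surface. World frame = base frame: x ahead of the robot, y to its left, z up, the work surface at z = 0. Lengths are in mm, angles in rad, forces in N, time in s.
With the tool pointing down it reaches from about 350 to 775 mm from the base axis. Payload 7.3 kg.
Tool frame: the origin (TCP) lies midway between the tips of the shut fingers; the grasp point (between the pads) lies 19 mm behind it; y points along the fingers, x is the direction in which the jaws open and shut, and the axes are right-handed (so a half turn about y gives the same grasp; the last joint's range is limited). The gripper opens to 92 mm and grips with 3 to 60 N. Pads are 19 mm wide; open, the fingers measure 130 mm over their backs; the gripper's body (75 mm by 190 mm) begins 47 mm behind the grasp point.
Start: joints at [-1.457, 0.342, 1.524, -0, 1.275, -0.146], TCP at [134.888, -507.396, 226.741] pointing down, gripper open.
Joint ranges: [-2.53, 2.53], [-0.77, 2.02], [0.04, 2.7], [-1, 4.14], [0.28, 2.66], [-3.11, 3.11]. Speed limits (rad/s): [2.57, 2.57, 3.14, 3.14, 3.14, 3.14].

INTERFACE

Orientations are given as [roll, pitch, yaw] about the fixed x, y, z axes, in that order (R = Rz(yaw) Ry(pitch) Rx(roll)).
In Python, from cell import manip gives the robot as it stands.
- The arm moves only by the tool carry_out, never from a script. Its argument "increments" is text: rows parted by semicolons, each of 4 numbers parted by spaces: the shift along the tool's x, y, z in units of 60 mm (1.0 is 60 mm), then the turn about the tool's y in units of 10 degrees (1.0 is 10 degrees). In form: tx ty tz spin; .... A call has 1 to 8 rows; each row is the pose to reach, as a shift and turn from the pose commanded when the call began, along the tool's axes at that moment; what a row does not reach only later rows make up. A row lasts 1/8 s, in which the tool goes at most 62.5 mm and 10.7 degrees, less where a joint would pass 70% of its speed; a pose out of reach is approached as far as the arm can. A call with a gripper value outside its range is refused whole. "fingers" is the opening, from -1 (shut) to 1 (fully open), set as the call begins (left out, the last holds). The fingers move at their own pace and stop on an object; "squeeze" is the grip in N (left out, the last holds). Time passes only in rows, so rows that repeat a pose let the fingers close. It gives the time, the measured TCP pose, the force and the opening at its end, in the units of the state.
- manip.state(): the state, without advancing time (a new reading comes with each control period).
- manip.capture(name): name is "scene" or "top"; returns the picture (480x640x3 uint8, red, green, blue); there is no depth.
- manip.camera_params(name): a dict with "fx", "fy", "cx", "cy" (pixels), "distortion" ([k1, k2, p1, p2, k3] as OpenCV has them; the pictures are not rectified), "world_to_cam" (4x4, takes a point from world to camera coordinates). Camera axes: x right, y down, z forward; pixel columns grow to the right and rows downward; lengths in mm; the calibration is good to about 2 mm. A picture is of the moment at which its call begins. camera_params takes no time and is no camera call.
- manip.hand_in(): hands the job in, once; it reports no verdict.
The state is a dict: "time": time; "qpos": joint angles; "joint_velocities": joint speeds; "effort": joint torques, N m; "tcp_pos": TCP position; "eef_rot": TCP orientation; "force": force on the tool from outside, world axes, zero at the start; "torque": the same for the moment, N m; "finger_gap": finger opening in mm.
Only numpy, scipy, OpenCV 4.12 (cv2) and the standard library are available. Lean on these libraries where they do the work, as an engineer would, in place of code of your own. Each camera call takes 0.05 s, during which the arm holds its last target. There are 200 camera calls.

## Working session

There is one attempt and no reset: what is moved stays moved. The work goes in short steps, Python scripts to look and compute and a tool call to move; the robot and the scene stay as the last step left them, time stands still between calls to the robot, and variables do not carry over. Pictures are saved under pics/ and viewed, about 12 in all and at most 16, crops included, and the job is handed in when it is done.

Besides the shell and the picture viewer there is one more tool, called after "Emit:" in YAML: its name, and indented under it one key for each argument. carry_out: Moves the arm, as the interface text tells. Its arguments: {"type":"object","properties":{"increments":{"type":"string"},"fingers":{"type":"number"},"squeeze":{"type":"number"}},"required":["increments"]}

```bash
ls; mkdir -p pics; python3 - <<'E'
from cell import manip
import cv2,numpy as np
for n in ("scene","top"):
    p=manip.camera_params(n); print(n,{k:np.round(v,3).tolist() for k,v in p.items()})
    cv2.imwrite(f"pics/{n}0.png",manip.capture(n)[:,:,::-1])
print(manip.state())
E
```

```text
pics
scene {'fx': 457.516, 'fy': 457.516, 'cx': 320.105, 'cy': 239.572, 'distortion': [-0.062, 0.0, 0.0, 0.0, 0.0], 'world_to_cam': [[0.327, 0.945, -0.017, -122.63], [0.706, -0.256, -0.66, -292.485], [-0.628, 0.204, -0.751, 1500.39], [0.0, 0.0, 0.0, 1.0]]}
top {'fx': 451.083, 'fy': 451.083, 'cx': 319.596, 'cy': 242.029, 'distortion': [-0.077, 0.0, 0.0, 0.0, 0.0], 'world_to_cam': [[-0.002, -1.0, 0.006, -55.762], [-0.997, 0.002, -0.074, 555.749], [0.074, -0.006, -0.997, 1256.31], [0.0, 0.0, 0.0, 1.0]]}
{'time': 0.1, 'qpos': array([-1.45699197e+00,  3.42659296e-01,  1.52491994e+00, -1.45724211e-05,
        1.27538530e+00, -1.45991109e-01]), 'joint_velocities': array([ 1.23218828e-04, -2.86973822e-05, -3.33242832e-03, -2.39911996e-03,
        9.24135678e-04,  4.34247731e-04]), 'effort': array([ 9.60224606e-04, -4.32003200e+01, -2.44694102e+01,  7.17705977e-02,
        5.26014436e-02, -4.18698096e-05]), 'tcp_pos': array([ 134.84403458, -507.01633277,  226.1117533 ]), 'eef_rot': array([-1.57061054e+00,  1.35930899e-03, -1.31099648e+00]), 'force': array([-0.24954431,  0.62563084, -0.29285503]), 'torque': array([-0.02124728,  0.04461562,  0.02751159]), 'finger_gap': 91.8422532741443}
```

View pics/top0.png

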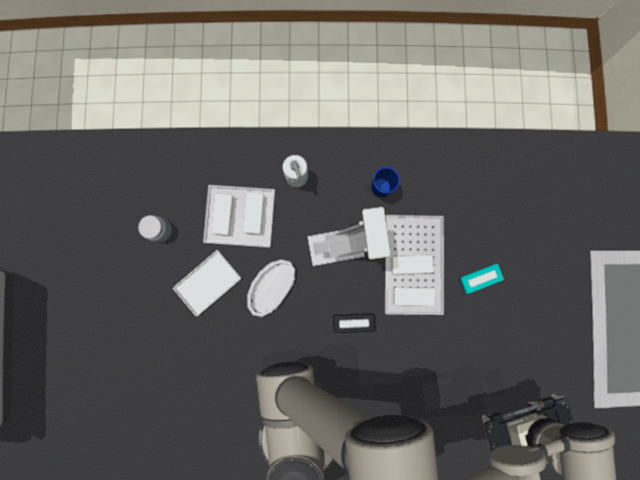

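View pics/scene0.png

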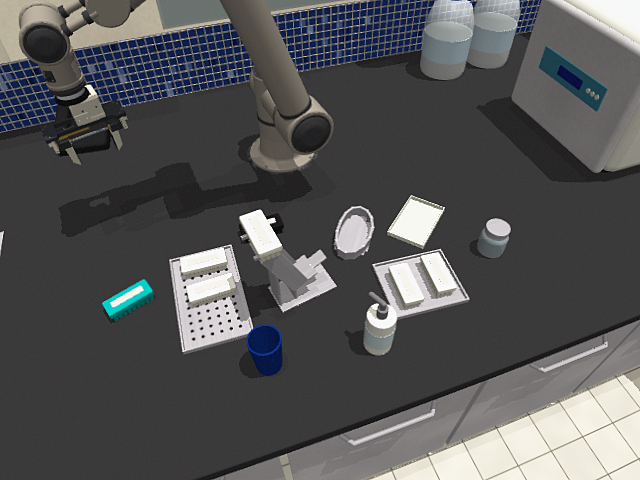

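```bash
python3 - <<'E'
import cv2
t=cv2.imread("pics/top0.png");s=cv2.imread("pics/scene0.png")
def c(im,x,y,w,h,k,n):
    cv2.imwrite(n,cv2.resize(im[y:y+h,x:x+w],None,fx=k,fy=k,interpolation=cv2.INTER_CUBIC))
c(t,300,200,160,120,5,"pics/c1.png"); c(t,160,175,140,145,4,"pics/c2.png"); c(s,160,200,190,150,4,"pics/c3.png")
E
```

```text
(no output)
```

View pics/c1.png

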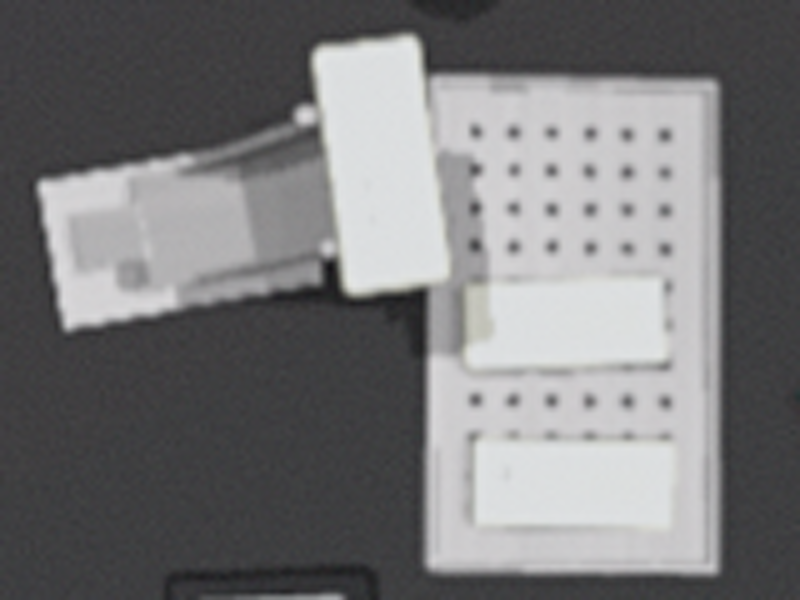

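View pics/c3.png

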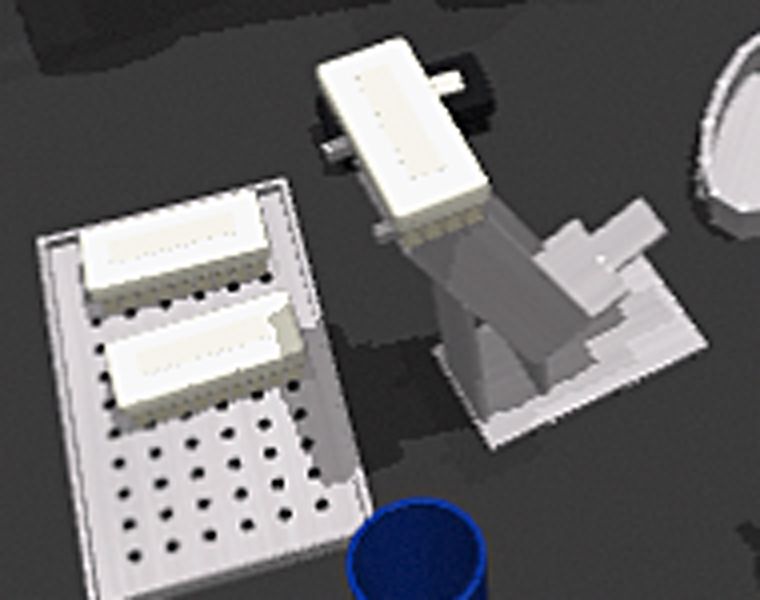

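View pics/c2.png

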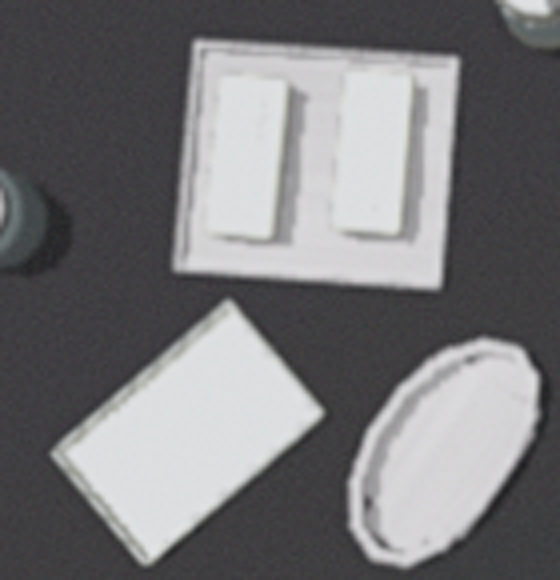

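```bash
cat > h.py <<'E'
import cv2,numpy as np
from cell import manip
from scipy.optimize import least_squares
P={n:manip.camera_params(n) for n in("scene","top")}
def proj(n,X):
    p=P[n];M=p["world_to_cam"];K=np.array([[p["fx"],0,p["cx"]],[0,p["fy"],p["cy"]],[0,0,1]])
    return cv2.projectPoints(np.float64(X).reshape(-1,1,3),cv2.Rodrigues(M[:3,:3])[0],M[:3,3],K,np.float64(p["distortion"]))[0][:,0]
def world(o,L):
    L=np.float64(L);c,s=np.cos(o[2]),np.sin(o[2]);Q=L.copy();Q[:,0]=o[0]+c*L[:,0]-s*L[:,1];Q[:,1]=o[1]+s*L[:,0]+c*L[:,1];return Q
C={"c1":("top",300,200,5),"c2":("top",160,175,4),"c3":("scene",160,200,4)}
def px(c,uv):
    n,x,y,k=C[c];return (np.float64(uv)+.5)/k-.5+[x,y]
def fit(obs,g):  # obs: list (crop, uv list, local pts list)
    f=lambda o:np.concatenate([(proj(C[c][0],world(o,L))-px(c,uv)).ravel() for c,uv,L in obs])
    r=least_squares(f,g,x_scale=[10,10,.05],loss="soft_l1")
    return r.x,np.round(f(r.x),1)
E
cat > fit0.py <<'E'
from h import *
np.set_printoptions(suppress=True,precision=1)
def show(n,r): print(n,r[0][:2],"yaw %.3f"%r[0][2],r[1])
show("disp",fit([("c1",[(38,183),(65,330),(305,115),(330,248)],[(-75,42,6),(-75,-42,6),(62,32,225),(62,-32,225)]),
 ("c3",[(708,345),(492,447),(437,352)],[(-75,42,6),(75,42,6),(75,-42,6)])],[500,-100,-1.6]))
def rect(c,uv,L,W,z,g): return fit([(c,uv,[(L/2,W/2,z),(L/2,-W/2,z),(-L/2,-W/2,z),(-L/2,W/2,z)])],g)
# order: +x+y, +x-y, -x-y, -x+y
show("old_tray",rect("c2",[(195,38),(460,55),(443,290),(173,270)],165,190,12,[500,200,0]))
show("oldL",rect("c2",[(220,75),(288,80),(275,241),(210,236)],115,50,38,[500,200,0]))
show("oldR",rect("c2",[(345,68),(413,73),(402,238),(333,230)],115,50,38,[500,150,0]))
show("ready",rect("c2",[(230,299),(325,411),(148,566),(52,453)],165,105,14,[400,250,0]) if 0 else rect("c2",[(52,453),(230,299),(325,411),(148,566)],165,105,14,[400,250,-.9]))
show("new_tray",rect("c1",[(428,75),(719,80),(719,575),(426,571)],280,165,12,[450,-200,0]))
show("newN",rect("c1",[(462,284),(665,277),(668,361),(468,370)],50,115,38,[450,-200,0]))
show("newF",rect("c1",[(473,439),(676,437),(670,527),(474,526)],50,115,38,[450,-200,0]))
show("stray",rect("c1",[(313,47),(419,34),(449,281),(345,296)],115,50,259,[500,-150,0]))
E
python3 fit0.py
```

```text
disp [ 544.8 -102.8] yaw -1.395 [ 0.1  0.2 -0.2 -0.4  2.  -0.1  1.9 -0.4  1.4 -0.4  1.1 -0.2 -0.1 -1.5]
old_tray [633.6 174.3] yaw -0.071 [ 0.4  0.7 -0.5  0.8 -0.7 -0.9  0.8 -0.5]
oldL [633.7 218.7] yaw -0.060 [-0.2  0.   0.4 -0.3  0.6  0.  -0.9  0.2]
oldR [637.6 130.5] yaw -0.066 [-0.2  0.2  0.4  0.1  0.1 -0.6 -0.4  0.2]
ready [441.2 264.2] yaw 0.862 [  0.4 -10.2 -20.    0.3  -0.4  10.1  19.6  -0.3]
new_tray [ 492.  -327.2] yaw -0.018 [ 0.7  0.5 -0.7  0.6 -0.5 -0.6  0.4 -0.4]
newN [ 491.8 -317.1] yaw 0.036 [-0.1 -0.3  0.  -0.5  0.4  0.5 -0.4  0.4]
newF [ 403.2 -320.3] yaw -0.008 [-0.3 -0.4 -0.   0.1  1.3  0.1 -0.5  0.2]
stray [ 560.2 -185.4] yaw 0.116 [-0.1  0.1  0.   0.2  0.4  0.  -0.3 -0.4]
```

```bash
cat > pl.py <<'E'
import numpy as np
from cell import manip
def plan(*W):
    s=manip.state();p=s["tcp_pos"];y=s["eef_rot"][2];c,sn=np.cos(y),np.sin(y)
    print("t %.2f tcp %s yaw %.3f gap %.1f F %s q6 %.2f"%(s["time"],np.round(p,1),y,s["finger_gap"],np.round(s["force"],1),s["qpos"][5]))
    for w in W:
        d=np.array(w[:3])-p; sp=(y-w[3]+np.pi)%(2*np.pi)-np.pi
        print("%.2f %.3f %.3f %.3f"%((c*d[0]+sn*d[1])/60,-d[2]/60,(-sn*d[0]+c*d[1])/60,np.degrees(sp)/10),"| %.0f mm %.0f deg"%(np.linalg.norm(d),np.degrees(sp)))
E
cat > fit1.py <<'E'
from h import *
exec(open("fit0.py").read().split("show(\"disp\"")[0])
def rect(c,uv,L,W,z,g): return fit([(c,uv,[(L/2,W/2,z),(L/2,-W/2,z),(-L/2,-W/2,z),(-L/2,W/2,z)])],g)
show("ready",rect("c2",[(230,299),(325,411),(148,566),(52,453)],165,105,14,[440,264,-.9]))
# kidney: ellipse extremes at rim z=30
show("kidney ends",fit([("c2",[(508,340),(380,566)],[(85,0,30),(-85,0,30)])],[430,100,-.6]))
E
python3 fit1.py; python3 -c "
from pl import *
plan((300,-380,330,-1.311),(560,-185,330,-1.455),(560,-185,231,-1.455))"
```

```text
ready [441.  263.7] yaw -0.853 [-0.3  0.3 -0.2  0.1  0.1 -0.3  0.4 -0.1]
kidney ends [426.9  80.2] yaw -0.527 [-0.6  1.9  0.6 -1.8]
t 0.10 tcp [ 134.8 -507.   226.1] yaw -1.311 gap 91.8 F [-0.2  0.6 -0.3] q6 -0.15
-1.34 -1.731 3.204 0.000 | 233 mm 0 deg
-3.37 -1.731 8.227 0.825 | 543 mm 8 deg
-3.37 -0.081 8.227 0.825 | 533 mm 8 deg
```

Emit:
carry_out:
  increments: "-0.4 -1 1 0; -3.37 -1.73 8.23 0.82; -3.37 -1.73 8.23 0.82; -3.37 -1.73 8.23 0.82; -3.37 -1.73 8.23 0.82; -3.37 -1.73 8.23 0.82; -3.37 -1.73 8.23 0.82; -3.37 -1.73 8.23 0.82"
  fingers: 0.7

```text
time: 1.1
tcp_pos: [518.7, -216.0, 323.7]
eef_rot: [-1.571, 0.0, -1.454]
force: [0.2, -0.8, -0.6]
finger_gap: 78.2
```

```bash
python3 -c "
from pl import *
plan((560,-185,330,-1.455),(560,-185,232,-1.455))"
```

```text
t 1.10 tcp [ 518.7 -216.   323.7] yaw -1.454 gap 78.2 F [ 0.2 -0.8 -0.6] q6 0.92
-0.43 -0.105 0.744 0.005 | 52 mm 0 deg
-0.43 1.528 0.744 0.005 | 105 mm 0 deg
```

Emit:
carry_out:
  increments: "-0.43 0 0.75 0; -0.43 0 0.75 0; -0.43 0.8 0.75 0; -0.43 1.53 0.75 0; -0.43 1.53 0.75 0; -0.43 1.53 0.75 0"

```text
time: 1.85
tcp_pos: [559.5, -187.6, 233.8]
eef_rot: [-1.569, -0.002, -1.455]
force: [0.1, 0.3, 1.2]
finger_gap: 77.8
```

```bash
python3 -c "
from pl import *
import cv2
plan((560,-185,330,-1.455),(560,-185,232,-1.455))
t=manip.capture('top')[:,:,::-1];s=manip.capture('scene')[:,:,::-1]
r=lambda im,x,y:cv2.resize(im[y:y+120,x:x+130],None,fx=3,fy=3,interpolation=cv2.INTER_CUBIC)
cv2.imwrite('pics/g1.png',cv2.hconcat([r(t,310,180),r(s,190,180)]))"
```

```text
t 1.85 tcp [ 559.5 -187.6  233.8] yaw -1.455 gap 77.8 F [0.1 0.3 1.2] q6 1.00
-0.04 -1.603 0.012 0.001 | 96 mm 0 deg
-0.04 0.031 0.012 0.001 | 3 mm 0 deg
```

View pics/g1.png

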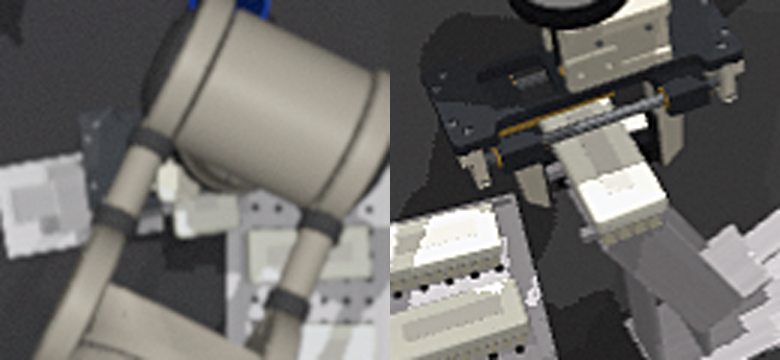

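Emit:
carry_out:
  increments: "0 0 0 0; 0 0 0 0; 0 -0.3 0 0; 0 -1.5 0 0; 0 -1.5 0 0; 0 -1.5 0 0"
  fingers: -1
  squeeze: 25

```text
time: 2.7
tcp_pos: [559.3, -186.8, 322.6]
eef_rot: [-1.569, -0.001, -1.454]
force: [0.7, -0.6, -0.7]
finger_gap: 22.6
```

```bash
python3 -c "
from pl import *
plan((427,80,320,-2.098),(427,80,37,-2.098))"
```

```text
t 2.70 tcp [ 559.3 -186.8  322.6] yaw -1.454 gap 22.6 F [ 0.7 -0.6 -0.7] q6 1.00
-4.67 0.044 -1.671 3.690 | 298 mm 37 deg
-4.67 4.761 -1.671 3.690 | 413 mm 37 deg
```

```bash
python3 -c "
from pl import *
import cv2
t=manip.capture('top')[:,:,::-1];s=manip.capture('scene')[:,:,::-1]
r=lambda im,x,y:cv2.resize(im[y:y+120,x:x+130],None,fx=3,fy=3,interpolation=cv2.INTER_CUBIC)
cv2.imwrite('pics/g2.png',cv2.hconcat([r(t,310,180),r(s,190,150)]));plan()"
```

```text
t 2.80 tcp [ 558.6 -186.5  320.5] yaw -1.454 gap 15.1 F [ 0.9 -0.2 -1.1] q6 1.00
```

View pics/g2.png

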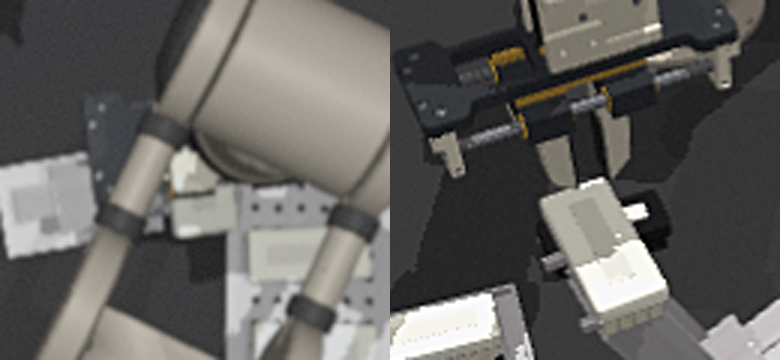

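Emit:
carry_out:
  increments: "0 0 0 0; 0 0 0 0; 0 0 0 0; 0 0 0 0; 0 0 0 0; 0 0.5 0 0; 0 1.47 0 0; 0 1.47 0 0"
  fingers: 0.5

```text
time: 3.8
tcp_pos: [556.7, -185.6, 229.8]
eef_rot: [-1.579, 0.005, -1.454]
force: [0.3, -0.2, -0.1]
finger_gap: 68.8
```

Emit:
carry_out:
  increments: "0 0 0 0; 0 0 0 0; 0 0 0 0; 0 0 0 0; 0 0 0 0; 0 0 0 0; 0 -0.3 0 0; 0 -0.3 0 0"
  fingers: -1
  squeeze: 25

```text
time: 4.8
tcp_pos: [559.9, -187.1, 253.7]
eef_rot: [-1.567, -0.002, -1.454]
force: [-0.2, -1.0, -0.9]
finger_gap: 49.5
```

```bash
python3 -c "
from pl import *
plan((559,-186,320,-1.454),(427,80,320,-2.098),(427,80,39,-2.098))"
```

```text
t 4.80 tcp [ 559.9 -187.1  253.7] yaw -1.454 gap 49.5 F [-0.2 -1.  -0.9] q6 1.00
-0.02 -1.106 -0.013 -0.001 | 66 mm -0 deg
-4.68 -1.106 -1.682 3.689 | 306 mm 37 deg
-4.68 3.578 -1.682 3.689 | 368 mm 37 deg
```

Emit:
carry_out:
  increments: "0 -1.1 0 0; -4.68 -1.1 -1.68 3.69; -4.68 -1.1 -1.68 3.69; -4.68 -1.1 -1.68 3.69; -4.68 -1.1 -1.68 3.69; -4.68 -1.1 -1.68 3.69; -4.68 -1.1 -1.68 3.69; -4.68 -1.1 -1.68 3.69"

```text
time: 5.8
tcp_pos: [426.5, 80.1, 317.6]
eef_rot: [-1.57, -0.0, -2.098]
force: [0.4, 0.1, -1.7]
finger_gap: 49.7
```

```bash
python3 -c "
from pl import *
import cv2
plan((427,80,320,-2.098),(427,80,37,-2.098))
t=manip.capture('top')[:,:,::-1];s=manip.capture('scene')[:,:,::-1]
cv2.imwrite('pics/g3.png',s);cv2.imwrite('pics/g3t.png',t)"
```

```text
t 5.80 tcp [426.5  80.1 317.6] yaw -2.098 gap 49.7 F [ 0.4  0.1 -1.7] q6 2.11
-0.00 -0.039 0.007 0.003 | 2 mm 0 deg
-0.00 4.677 0.007 0.003 | 281 mm 0 deg
```

View pics/g3.png

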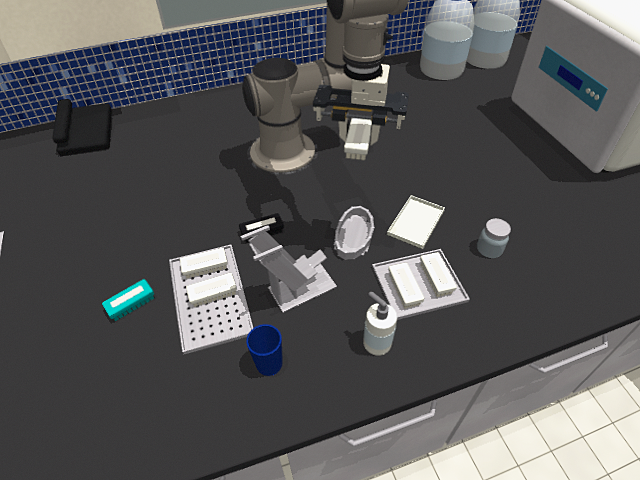

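Emit:
carry_out:
  increments: "0 2 0 0; 0 4 0 0; 0 4.6 0 0; 0 4.6 0 0; 0 4.6 0 0; 0 4.6 0 0; 0 4.68 0 0; 0 4.68 0 0"

```text
time: 6.9
tcp_pos: [427.2, 80.2, 37.8]
eef_rot: [-1.569, 0.001, -2.099]
force: [0.7, 0.2, -0.9]
finger_gap: 49.6
```

Emit:
carry_out:
  increments: "0 0 0 0; 0 0 0 0; 0 0 0 0; 0 0 0 0; 0 -0.7 0 0; 0 -1.7 0 0; 0 -3 0 0; 0 -4 0 0"
  fingers: 0.4

```text
time: 7.9
tcp_pos: [425.8, 80.4, 266.1]
eef_rot: [-1.571, 0.0, -2.098]
force: [1.0, -0.8, -0.2]
finger_gap: 64.3
```

```bash
python3 -c "
from pl import *
c,s=np.cos(-.065),np.sin(-.065)
for n,(x,y) in dict(L=(633.7,218.7),R=(637.6,130.5)).items():
    print(n); plan((x-30*c,y-30*s,240,1.505),(x-30*c,y-30*s,19,1.505))
import cv2
cv2.imwrite('pics/g4t.png',manip.capture('top')[:,:,::-1])"
```

```text
L
t 7.90 tcp [425.8  80.4 266.1] yaw -2.098 gap 64.3 F [ 1.  -0.8 -0.2] q6 2.11
-3.51 0.435 1.387 15.356 | 228 mm 154 deg
-3.51 4.118 1.387 15.356 | 335 mm 154 deg
R
t 7.90 tcp [425.8  80.4 266.1] yaw -2.098 gap 64.3 F [ 1.  -0.8 -0.2] q6 2.11
-2.27 0.435 2.183 15.356 | 191 mm 154 deg
-2.27 4.118 2.183 15.356 | 311 mm 154 deg
```

```bash
python3 -c "
from pl import *
c,s=np.cos(-.065),np.sin(-.065)
x,y=637.6,130.5
plan((x-30*c,y-30*s,240,-1.636),(x-30*c,y-30*s,19,-1.636))"
```

```text
t 7.95 tcp [429.2  80.6 274.1] yaw -2.098 gap 64.3 F [ 2.8 -0.5  7.9] q6 2.11
-2.24 0.568 2.136 -2.646 | 189 mm -26 deg
-2.24 4.251 2.136 -2.646 | 316 mm -26 deg
```

View pics/g4t.png

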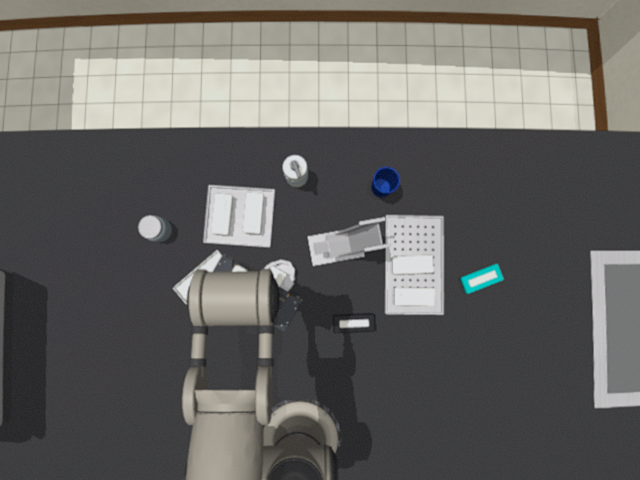

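Emit:
carry_out:
  increments: "-2.24 0.57 2.14 -2.65; -2.24 0.57 2.14 -2.65; -2.24 0.57 2.14 -2.65; -2.24 0.57 2.14 -2.65; -2.24 1.5 2.14 -2.65; -2.24 2.5 2.14 -2.65; -2.24 3.5 2.14 -2.65; -2.24 3.8 2.14 -2.65"
  fingers: 0.3

```text
time: 8.95
tcp_pos: [601.8, 131.5, 32.9]
eef_rot: [-1.577, -0.001, -1.636]
force: [-0.3, -0.5, 0.5]
finger_gap: 59.8
```

```bash
python3 -c "
from pl import *
import cv2
c,s=np.cos(-.065),np.sin(-.065)
x,y=637.6,130.5
plan((x-30*c,y-30*s,17,-1.636))
im=cv2.imread('pics/g4t.png')
cv2.imwrite('pics/c4.png',cv2.resize(im[208:278,300:400],None,fx=8,fy=8,interpolation=cv2.INTER_CUBIC))"
```

```text
t 8.95 tcp [601.8 131.5  32.9] yaw -1.636 gap 59.8 F [-0.3 -0.5  0.5] q6 1.73
-0.02 0.265 0.096 -0.001 | 17 mm -0 deg
```

View pics/c4.png

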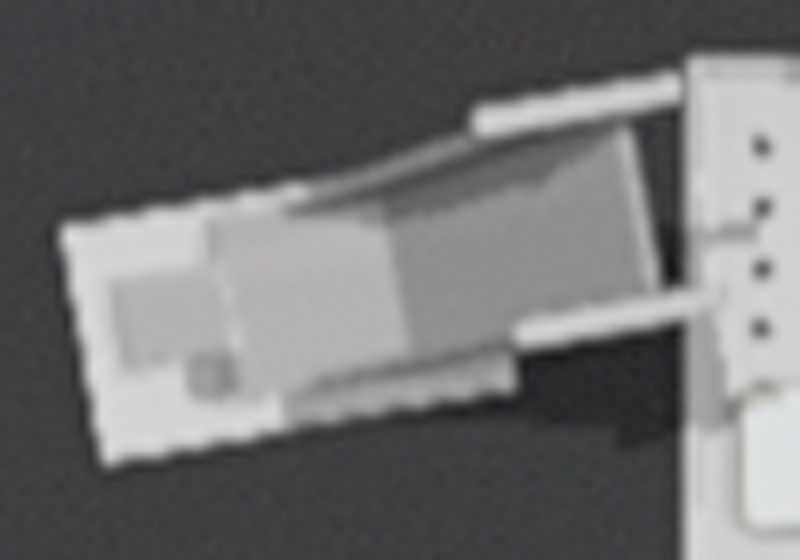

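Emit:
carry_out:
  increments: "-0.02 0.27 0.09 0; -0.02 0.27 0.09 0; -0.02 0.27 0.09 0; -0.02 0.27 0.09 0"

```text
time: 9.45
tcp_pos: [611.2, 132.9, 21.3]
eef_rot: [-1.568, 0.0, -1.636]
force: [-0.5, -1.3, 0.3]
finger_gap: 59.6
```

Emit:
carry_out:
  increments: "0 0 0 0; 0 0 0 0; 0 0 0 0; 0 0 0 0; 0 -0.3 0 0; 0 -1.3 0 0; 0 -2.5 0 0; 0 -3.6 0 0"
  fingers: -1
  squeeze: 20

```text
time: 10.45
tcp_pos: [609.9, 132.8, 225.6]
eef_rot: [-1.57, -0.0, -1.636]
force: [1.5, -0.0, -1.2]
finger_gap: 49.7
```

```bash
cat > fit2.py <<'E'
from h import *
np.set_printoptions(suppress=True,precision=1)
C["c4"]=("top",300,208,8)
obs=[("c4",[(60,225),(105,467),(518,392),(474,120),(516,337),(110,281),(125,370)],
 [(-75,42,6),(-75,-42,6),(75,-42,6),(62,32,225),(62,-32,225),(-50.9,15,97.8),(-50.9,-15,97.8)])]
for o in (obs,obs+[("c3",[(708,345),(492,447),(437,352)],[(-75,42,6),(75,42,6),(75,-42,6)])]):
    r=fit(o,[545,-103,-1.395]);print(r[0][:2],"%.4f"%r[0][2]);print(r[1].reshape(-1,2).tolist())
E
python3 fit2.py; python3 -c "from pl import *; plan()"
```

```text
[543.3 -95.5] -1.3897
[[-2.4, 1.3], [-2.7, -0.0], [-2.8, -0.2], [0.6, 0.4], [0.4, -0.4], [1.2, -0.3], [1.3, -0.3]]
[ 543.9 -101.4] -1.3937
[[-0.3, 1.0], [-0.7, -0.3], [-0.7, -0.3], [3.2, 0.3], [2.9, -0.5], [3.4, -0.6], [3.5, -0.6], [1.8, -0.8], [1.5, -0.7], [0.3, -1.9]]
t 10.45 tcp [609.9 132.8 225.6] yaw -1.636 gap 49.7 F [ 1.5 -0.  -1.2] q6 1.73
```

```bash
cat >> fit2.py <<'E'
print("--- plate shift free")
def f(v):
    out=[]
    for c,uv,L in obs+[("c3",[(708,345),(492,447),(437,352)],[(-75,42,6),(75,42,6),(75,-42,6)])]:
        L=np.float64(L);L[L[:,2]==6,0]+=v[3];out.append((proj(C[c][0],world(v[:3],L))-px(c,uv)).ravel()*(1 if c=="c4" else .5))
    return np.concatenate(out)
r=least_squares(f,[545,-100,-1.39,0],x_scale=[10,10,.05,10]);o=r.x
print(r.x[:2],"%.4f"%o[2],o[3]);print(np.round(r.fun.reshape(-1,2),1).tolist())
E
python3 fit2.py | sed -n '/---/,$p'
```

```text
--- plate shift free
[542.9 -93.3] -1.3937 10.409696552898053
[[0.5, 0.7], [0.0, -0.6], [0.0, -0.6], [-0.2, 0.7], [-0.5, -0.1], [0.4, -0.2], [0.5, -0.2], [0.6, -0.2], [0.4, -0.1], [-0.2, -0.7]]
```

```bash
cat >> pl.py <<'E'
O=np.array([542.9,-93.3]);YD=-1.3937;YAW=-2.9645
def D(x,y,z): # dispenser frame -> waypoint
    c,s=np.cos(YD),np.sin(YD); return (O[0]+c*x-s*y,O[1]+s*x+c*y,z,YAW)
def toD(p):
    c,s=np.cos(YD),np.sin(YD);d=np.array(p[:2])-O;return np.round([c*d[0]+s*d[1],-s*d[0]+c*d[1],p[2]],1)
E
python3 -c "
from pl import *
plan(D(-38.4,0,235),D(-38.4,0,178))"
```

```text
t 10.45 tcp [609.9 132.8 225.6] yaw -1.636 gap 49.7 F [ 1.5 -0.  -1.2] q6 1.73
3.21 -0.157 -1.024 7.614 | 202 mm 76 deg
3.21 0.793 -1.024 7.614 | 208 mm 76 deg
```

Emit:
carry_out:
  increments: "0.8 -0.3 -0.25 1; 1.2 -0.3 -0.4 2; 1.6 -0.2 -0.5 3; 2 -0.16 -0.64 4; 2.4 -0.16 -0.76 5; 2.8 -0.16 -0.9 6; 3.21 -0.16 -1.02 7; 3.21 -0.16 -1.02 7.61"

```text
time: 11.45
tcp_pos: [536.1, -57.0, 233.2]
eef_rot: [-1.57, 0.0, -2.97]
force: [0.3, 0.3, -0.5]
finger_gap: 50.0
```

```bash
python3 -c "
from pl import *
plan(D(-38.4,0,178));import cv2
s=manip.capture('scene')[:,:,::-1];cv2.imwrite('pics/g5.png',cv2.resize(s[150:320,200:400],None,fx=4,fy=3.5,interpolation=cv2.INTER_CUBIC)); cv2.imwrite('pics/g5s.png',s)
"
```

```text
t 11.45 tcp [536.1 -57.  233.2] yaw -2.970 gap 50.0 F [ 0.3  0.3 -0.5] q6 2.72
-0.00 0.920 -0.024 -0.034 | 55 mm -0 deg
```

View pics/g5.png

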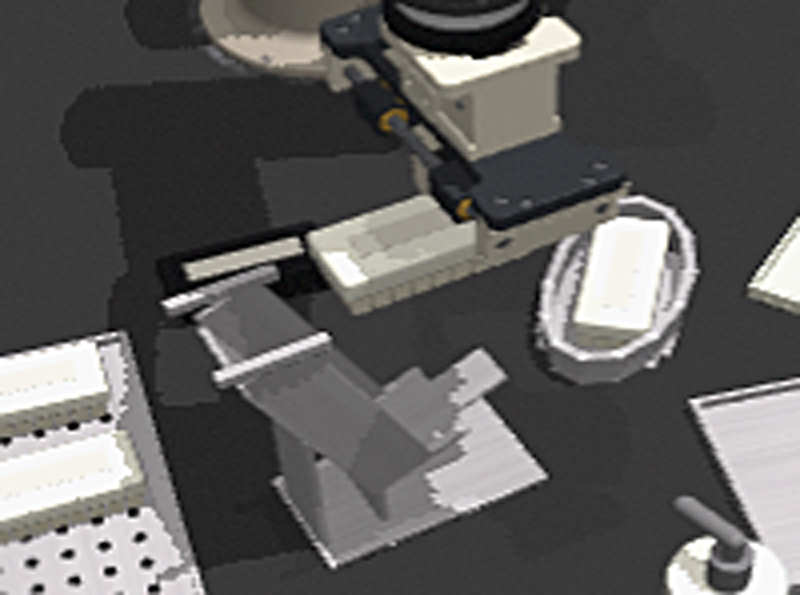

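```bash
python3 -c "
from h import *; from pl import D,toD
np.set_printoptions(suppress=True,precision=1)
print(toD((536.1,-57,233)))
from scipy.optimize import least_squares
obs=np.array([(200+308/4,150+237/3.5),(200+362/4,150+285/3.5),(200+357/4,150+312/3.5)])-.3
def f(v):
    X=[D(v[0],-25+v[2],v[1])[:3],D(v[0],25+v[2],v[1])[:3],D(v[0],25+v[2],v[1]-18-16)[:3]]
    return (proj('scene',X)-obs).ravel()
f0=f([50,251,0]);print(f0); r=least_squares(f,[50,251,0]);print(r.x,r.fun)
# rims in this picture vs model
R=np.array([(162,305),(278,270),(215,378),(330,340)])/[4,3.5]+[200,150]-.3
print(proj('scene',[D(126,-32,225)[:3],D(62,-32,225)[:3],D(126,32,225)[:3],D(62,32,225)[:3]])-R)"
```

```text
[-36.9  -0.3 233. ]
[-1.4 -1.1 -4.2  0.6 -1.7  3.9]
[ 10.7 153.9 -84.1] [ 2.  -0.5 -2.1 -0.8  0.2  1.2]
[[ 1.9 -0.7]
 [ 0.7 -2. ]
 [ 1.1 -0.9]
 [ 1.  -2.2]]
```

Emit:
carry_out:
  increments: "0 0.3 0 0; 0 0.6 0 0; 0 0.8 0 0; 0 0.95 0 0; 0 1.05 0 0; 0 1.15 0 0; 0 1.2 0 0; 0 1.2 0 0"

```text
time: 12.5
tcp_pos: [536.8, -55.4, 160.3]
eef_rot: [-1.571, -0.0, -2.964]
force: [-0.1, -0.5, -1.4]
finger_gap: 50.1
```

```bash
python3 -c "
from pl import *
plan(D(-38,0,135),D(-38,0,121))
import cv2
s=manip.capture('scene')[:,:,::-1];cv2.imwrite('pics/g6.png',cv2.resize(s[180:300,220:340],None,fx=5,fy=5,interpolation=cv2.INTER_CUBIC))"
```

```text
t 12.50 tcp [536.8 -55.4 160.3] yaw -2.964 gap 50.1 F [-0.1 -0.5 -1.4] q6 2.72
0.01 0.422 0.006 0.004 | 25 mm 0 deg
0.01 0.655 0.006 0.004 | 39 mm 0 deg
```

View pics/g6.png

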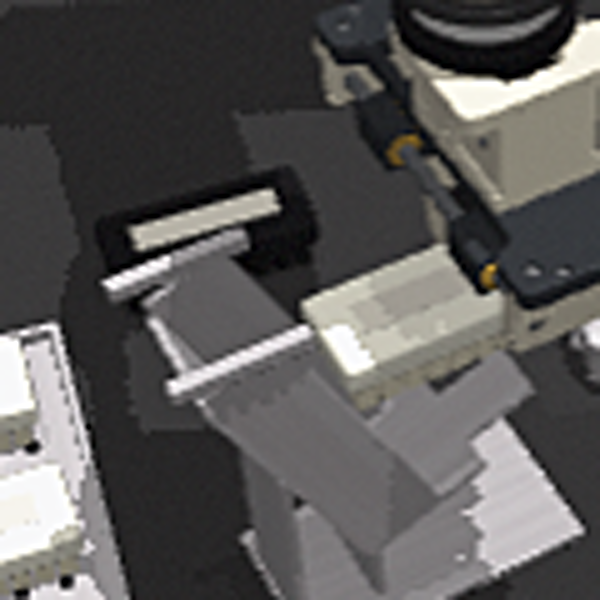

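Emit:
carry_out:
  increments: "0 0.15 0 0; 0 0.3 0 0; 0 0.42 0 0; 0 0.42 0 0; 0 0.42 0 0"

```text
time: 13.18
tcp_pos: [536.9, -55.5, 135.2]
eef_rot: [-1.571, 0.0, -2.964]
force: [-0.5, 0.6, -0.7]
finger_gap: 49.7
```

Emit:
carry_out:
  increments: "0 0.1 0 0; 0 0.2 0 0; 0 0.24 0 0; 0 0.24 0 0; 0 0.24 0 0"

```text
time: 13.8
tcp_pos: [536.9, -55.5, 120.9]
eef_rot: [-1.571, 0.0, -2.964]
force: [-0.1, -0.4, -0.1]
finger_gap: 50.0
```

```bash
python3 -c "
from pl import *
plan();print(toD(manip.state()['tcp_pos']))"
```

```text
t 13.80 tcp [536.9 -55.5 120.9] yaw -2.964 gap 50.0 F [-0.1 -0.4 -0.1] q6 2.72
[-38.3   0.8 120.9]
```

Emit:
carry_out:
  increments: "0.03 0 0 0; 0.06 0 0 0; 0.06 0 0 0; 0.06 0 0 0"

```text
time: 14.3
tcp_pos: [533.3, -56.1, 120.8]
eef_rot: [-1.571, 0.0, -2.964]
force: [0.4, -0.1, -0.5]
finger_gap: 49.5
```

Emit:
carry_out:
  increments: "-0.06 0 0 0; -0.09 0 0 0; -0.12 0 0 0; -0.12 0 0 0; -0.12 0 0 0"

```text
time: 14.92
tcp_pos: [539.4, -54.8, 120.4]
eef_rot: [-1.572, -0.002, -2.964]
force: [-6.0, -1.3, -1.3]
finger_gap: 49.9
```

Emit:
carry_out:
  increments: "0.06 0 0 0; 0.06 0 0 0; 0.06 0 0 0"

```text
time: 15.3
tcp_pos: [537.3, -55.5, 121.1]
eef_rot: [-1.57, 0.001, -2.964]
force: [0.6, -0.6, -0.6]
finger_gap: 49.9
```

Emit:
carry_out:
  increments: "0.02 0.04 0 0; 0.02 0.08 0 0; 0.02 0.08 0 0; 0.02 0.08 0 0"

```text
time: 15.8
tcp_pos: [535.7, -55.7, 115.9]
eef_rot: [-1.571, 0.0, -2.964]
force: [0.5, 0.3, -0.9]
finger_gap: 49.7
```

Emit:
carry_out:
  increments: "0 0 0 0; 0 0 0 0; 0 0 0 0; 0 0 0 0; 0 -0.1 0 0; 0 -0.7 0 0; 0 -1.5 0 0; 0 -2 0 0"
  fingers: 0.4

```text
time: 16.8
tcp_pos: [536.2, -55.8, 238.8]
eef_rot: [-1.569, 0.003, -2.964]
force: [-1.3, 0.3, -0.9]
finger_gap: 64.3
```

```bash
python3 -c "
from pl import *
c,s=np.cos(-.06),np.sin(-.06)
x,y=635,218.7
plan((x-30*c,y-30*s,240,-1.63),(x-30*c,y-30*s,17,-1.63))
import cv2
s=manip.capture('scene')[:,:,::-1];cv2.imwrite('pics/g7.png',cv2.resize(s[180:330,220:380],None,fx=5,fy=4,interpolation=cv2.INTER_CUBIC))"
```

```text
t 16.80 tcp [536.2 -55.8 238.8] yaw -2.964 gap 64.3 F [-1.3  0.3 -0.9] q6 2.72
-1.94 -0.020 -4.329 -7.642 | 285 mm -76 deg
-1.94 3.697 -4.329 -7.642 | 361 mm -76 deg
```

View pics/g7.png

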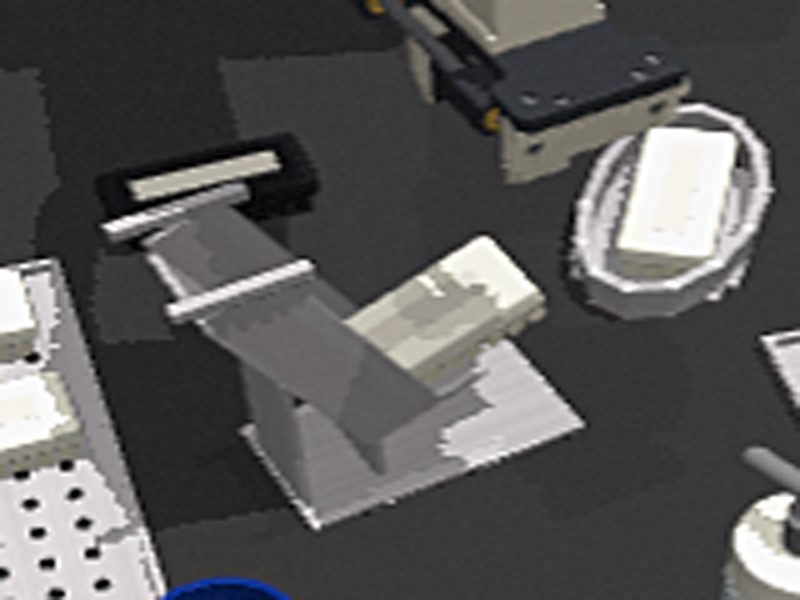

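Emit:
carry_out:
  increments: "-0.5 0 -0.6 -1; -0.7 0 -1.5 -2; -0.95 0 -2.2 -3; -1.2 0 -2.8 -4; -1.45 0 -3.4 -5; -1.7 0 -3.9 -6; -1.94 0 -4.3 -7; -1.94 0.3 -4.33 -7.64"
  fingers: 0.3

```text
time: 17.85
tcp_pos: [605.2, 222.9, 218.9]
eef_rot: [-1.568, 0.001, -1.624]
force: [-0.8, -0.3, -0.5]
finger_gap: 59.4
```

```bash
python3 -c "
from pl import *
from h import proj
x,y=635,218.7;c,s=np.cos(-.06),np.sin(-.06)
plan((x-30*c,y-30*s,60,-1.63),(x-30*c,y-30*s,17,-1.63))
print(proj('scene',[D(-46.1,-25,132.9)[:3],D(-46.1,25,132.9)[:3]]).round(1),'obs (317,239.2),(329,254.2)')"
```

```text
t 17.85 tcp [605.2 222.9 218.9] yaw -1.624 gap 59.4 F [-0.8 -0.3 -0.5] q6 1.86
0.04 2.648 0.000 0.036 | 159 mm 0 deg
0.04 3.365 0.000 0.036 | 202 mm 0 deg
[[317.  236.7]
 [327.6 251. ]] obs (317,239.2),(329,254.2)
```

Emit:
carry_out:
  increments: "0.04 1 0 0.04; 0.04 2 0 0.04; 0.04 2.7 0 0.04; 0.04 3.1 0 0.04; 0.04 3.35 0 0.04; 0.04 3.35 0 0.04; 0.04 3.35 0 0.04; 0.04 3.35 0 0.04"

```text
time: 18.85
tcp_pos: [604.9, 218.4, 18.3]
eef_rot: [-1.569, 0.001, -1.637]
force: [-0.3, -0.4, 0.6]
finger_gap: 60.0
```

Emit:
carry_out:
  increments: "0 0 0 0; 0 0 0 0; 0 0 0 0; 0 0 0 0; 0 -0.3 0 0; 0 -1.3 0 0; 0 -2.5 0 0; 0 -3.7 0 0"
  fingers: -1

```text
time: 19.85
tcp_pos: [603.6, 218.1, 222.6]
eef_rot: [-1.571, -0.0, -1.637]
force: [1.0, -0.1, -1.2]
finger_gap: 50.0
```

```bash
python3 -c "
from pl import *
plan(D(-30,0,245),D(-22,0,155))"
```

```text
t 19.85 tcp [603.6 218.1 222.6] yaw -1.637 gap 50.0 F [ 1.  -0.1 -1.2] q6 1.86
4.76 -0.373 -0.785 7.604 | 290 mm 76 deg
4.89 1.127 -0.753 7.604 | 304 mm 76 deg
```

Emit:
carry_out:
  increments: "0.8 -0.4 -0.1 1; 1.5 -0.4 -0.2 2; 2.2 -0.4 -0.35 3; 2.9 -0.4 -0.45 4; 3.5 -0.4 -0.6 5; 4.1 -0.4 -0.7 6; 4.77 -0.37 -0.78 7; 4.77 -0.37 -0.78 7.6"

```text
time: 20.85
tcp_pos: [537.6, -66.8, 242.8]
eef_rot: [-1.57, -0.0, -2.972]
force: [-0.4, 1.1, -0.4]
finger_gap: 49.6
```

```bash
python3 -c "
from pl import *
plan(D(-28.6,0,190),D(-28.6,0,152))"
```

```text
t 20.85 tcp [537.6 -66.8 242.8] yaw -2.972 gap 49.6 F [-0.4  1.1 -0.4] q6 2.71
-0.01 0.879 -0.026 -0.041 | 53 mm -0 deg
-0.01 1.513 -0.026 -0.041 | 91 mm -0 deg
```

Emit:
carry_out:
  increments: "-0.01 0.2 -0.03 -0.04; -0.01 0.4 -0.03 -0.04; -0.01 0.6 -0.03 -0.04; -0.01 0.8 -0.03 -0.04; -0.01 1 -0.03 -0.04; -0.01 1.2 -0.03 -0.04; -0.01 1.3 -0.03 -0.04; -0.01 1.3 -0.03 -0.04"

```text
time: 21.85
tcp_pos: [538.5, -62.3, 163.7]
eef_rot: [-1.571, -0.001, -2.957]
force: [-0.4, -0.1, -1.5]
finger_gap: 49.9
```

Emit:
carry_out:
  increments: "0 0.1 0 0; 0 0.17 0 0; 0 0.2 0 0; 0 0.2 0 0; 0 0.2 0 0"

```text
time: 22.48
tcp_pos: [538.8, -62.3, 152.3]
eef_rot: [-1.571, 0.0, -2.957]
force: [0.4, 0.3, -0.9]
finger_gap: 50.0
```

```bash
python3 -c "
from pl import *
plan(D(-28.6,-.2,150));print(toD(manip.state()['tcp_pos']))"
```

```text
t 22.48 tcp [538.8 -62.3 152.3] yaw -2.957 gap 50.0 F [ 0.4  0.3 -0.9] q6 2.70
0.03 0.039 0.043 0.044 | 4 mm 0 deg
[-31.2   1.4 152.3]
```

Emit:
carry_out:
  increments: "0.03 0.04 0.04 0.04; 0.03 0.04 0.04 0.04; 0.03 0.04 0.04 0.04; 0.03 0.04 0.04 0.04"

```text
time: 22.98
tcp_pos: [537.3, -65.1, 149.8]
eef_rot: [-1.571, 0.0, -2.964]
force: [-0.1, 0.7, -0.9]
finger_gap: 49.9
```

Emit:
carry_out:
  increments: "0 0 0 0; 0 0 0 0; 0 0 0 0; 0 0 0 0; 0 -0.1 0 0; 0 -0.5 0 0; 0 -1 0 0; 0 -1 0 0"
  fingers: 0.4

```text
time: 23.98
tcp_pos: [538.6, -65.3, 212.4]
eef_rot: [-1.568, 0.005, -2.964]
force: [0.1, 0.4, -1.2]
finger_gap: 64.2
```

```bash
python3 -c "
from pl import *
from h import proj
plan(D(-50,0,190),D(-50,0,113),D(-60,0,117.5))
import cv2
s=manip.capture('scene')[:,:,::-1];t=manip.capture('top')[:,:,::-1]
s=cv2.resize(s[180:300,240:350],None,fx=5,fy=5,interpolation=cv2.INTER_CUBIC)
M=lambda x,y,z:D(45+.9131*x+.4078*z,y,55-.4078*x+.9131*z)[:3]
for k in (0,1):
  q=np.array([M(-115,a,z+34*k) for a,z in((-25,34),(25,34),(25,16))])
  for u,v in proj('scene',q): cv2.circle(s,(int((u-240-1.2+.5)*5),int((v-180+1.4+.5)*5)),3,(0,0,255) if k==0 else (255,0,0),1)
cv2.imwrite('pics/g8.png',s)"
```

```text
t 23.98 tcp [538.6 -65.3 212.4] yaw -2.964 gap 64.2 F [ 0.1  0.4 -1.2] q6 2.70
0.01 0.373 -0.362 0.004 | 31 mm 0 deg
0.01 1.657 -0.362 0.004 | 102 mm 0 deg
0.01 1.582 -0.529 0.004 | 100 mm 0 deg
```

View pics/g8.png

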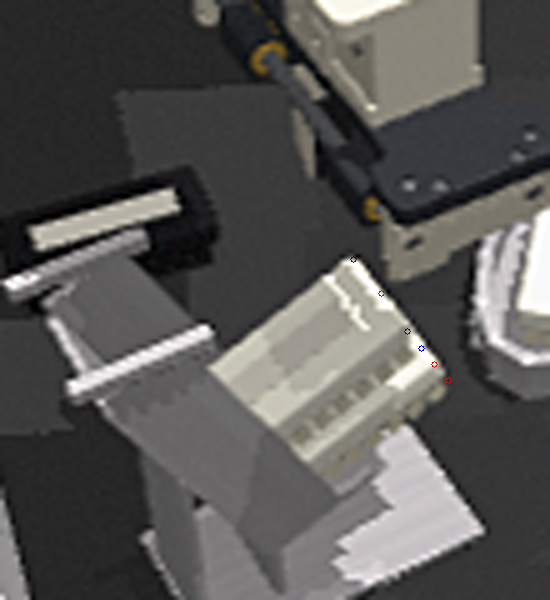

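Emit:
carry_out:
  increments: "0.01 0.37 -0.36 0; 0.01 0.37 -0.36 0; 0.01 1 -0.36 0; 0.01 1.4 -0.36 0; 0.01 1.65 -0.36 0; 0.01 1.65 -0.36 0; 0.01 1.65 -0.36 0"

```text
time: 24.95
tcp_pos: [533.6, -44.2, 111.7]
eef_rot: [-1.57, 0.001, -2.964]
force: [0.3, 0.2, 0.4]
finger_gap: 64.3
```

Emit:
carry_out:
  increments: "0 0 0 0; 0 0 0 0; 0 0 0 0; 0 -0.02 -0.04 0; 0 -0.04 -0.08 0; 0 -0.06 -0.12 0; 0 -0.08 -0.16 0; 0 -0.08 -0.16 0"
  fingers: -1

```text
time: 25.95
tcp_pos: [531.3, -34.2, 115.9]
eef_rot: [-1.571, 0.0, -2.964]
force: [1.0, -2.3, 4.9]
finger_gap: 49.6
```

```bash
python3 -c "
from pl import *
plan();print(toD(manip.state()['tcp_pos']))"
```

```text
t 25.95 tcp [531.3 -34.2 115.9] yaw -2.964 gap 49.6 F [ 1.  -2.3  4.9] q6 2.76
[-60.2  -1.  115.9]
```

Emit:
carry_out:
  increments: "0 0 0 0; 0 0 0 0; 0 0 0 0; 0 0 -0.1 0; 0 -0.6 -0.3 0; 0 -1.4 -0.3 0; 0 -2.2 -0.3 0; 0 -2.5 -0.3 0"
  fingers: 0.4

```text
time: 26.95
tcp_pos: [528.8, -16.3, 268.7]
eef_rot: [-1.569, 0.005, -2.963]
force: [-1.1, 0.2, 0.5]
finger_gap: 64.2
```

```bash
cat > prof.py <<'E'
from pl import *
from h import proj
import cv2,sys
M=lambda x,y,z:D(45+.9131*x+.4078*z,y,55-.4078*x+.9131*z)[:3]
def prof(levels,save=None):
    s=manip.capture('scene')
    if save: cv2.imwrite(save,s[:,:,::-1])
    g=cv2.cvtColor(s,cv2.COLOR_RGB2GRAY).astype(np.float32)
    xs=np.arange(-84,-150,-3.)
    print("x  ",xs.astype(int))
    for k in levels:
        for z in (22,29):
            q=proj('scene',[M(x,25,z+34*k) for x in xs])+[-1.2,1.4]
            v=cv2.remap(g,q[:,0].astype(np.float32).reshape(1,-1),q[:,1].astype(np.float32).reshape(1,-1),cv2.INTER_LINEAR)[0]
            print(k,z,v.astype(int))
E
python3 -c "
from prof import *
np.set_printoptions(linewidth=200)
prof((0,1),'pics/g9.png');plan((491.8,-317.1+30,240,-3.105),(491.8,-287,18,-3.105))"
```

```text
x   [ -84  -87  -90  -93  -96  -99 -102 -105 -108 -111 -114 -117 -120 -123 -126 -129 -132 -135 -138 -141 -144 -147]
0 22 [123 109 112 123 123 120 115 118 126 103 104 103 130 105  45  29  30  80  90 150 229 206]
0 29 [129 132 131 131 130 133 134 132 133 130 135 133 134 135 128  60  38 103 105 105 186 202]
1 22 [118 118 153 120 118 127 139 118 120 139 173 178 176 179 157  59  51  56  46  49  34 120]
1 29 [130 127 128 126 131 133 130 128 128 136 135 165 178 177 171  71  55  57  60  56  37  27]
t 27.00 tcp [529.3 -16.5 269.9] yaw -2.963 gap 64.0 F [ 0.2 -1.2  1.2] q6 2.79
1.41 0.499 4.328 0.811 | 275 mm 8 deg
1.41 4.199 4.327 0.811 | 372 mm 8 deg
```

Emit:
carry_out:
  increments: "0.3 0.3 1 0.2; 0.8 0.3 2 0.5; 1.41 0.5 3 0.8; 1.41 0.5 4 0.81; 1.41 0.5 4.33 0.81; 1.41 0.5 4.33 0.81; 1.41 0.5 4.33 0.81; 1.41 1.5 4.33 0.81"
  fingers: 0.3

```text
time: 28.0
tcp_pos: [493.4, -287.8, 179.1]
eef_rot: [-1.564, 0.009, -3.104]
force: [1.0, -0.5, -0.6]
finger_gap: 59.8
```

```bash
python3 -c "
from prof import *
np.set_printoptions(linewidth=200)
prof((0,1),'pics/g9.png');plan((491.8,-287,60,-3.105),(491.8,-287,18,-3.105))"
```

```text
x   [ -84  -87  -90  -93  -96  -99 -102 -105 -108 -111 -114 -117 -120 -123 -126 -129 -132 -135 -138 -141 -144 -147]
0 22 [125 132 113 125 127 131 115 120 127 108 107 101 130 108  49  30  34  84  92 162 241 216]
0 29 [146 151 149 149 148 149 154 150 150 149 157 153 155 158 162  60  42 117 116 107 202 218]
1 22 [118 130 150 118 118 126 137 117 115 188 251 250 248 250 250  74  52  60  52  48  34 130]
1 29 [144 142 140 141 150 150 146 143 142 162 183 244 250 250 253  89  51  58  59  56  38  31]
t 28.05 tcp [ 488.2 -283.7  168.1] yaw -3.104 gap 59.7 F [-3.2  2.2 -7.2] q6 2.44
-0.06 1.802 0.057 0.008 | 108 mm 0 deg
-0.06 2.502 0.057 0.008 | 150 mm 0 deg
```

Emit:
carry_out:
  increments: "-0.06 0.8 0.06 0; -0.06 1.6 0.06 0; -0.06 2 0.06 0; -0.06 2.3 0.06 0; -0.06 2.5 0.06 0; -0.06 2.5 0.06 0; -0.06 2.5 0.06 0; -0.06 2.5 0.06 0"

```text
time: 29.05
tcp_pos: [494.8, -291.1, 26.5]
eef_rot: [-1.57, 0.001, -3.105]
force: [0.1, 0.6, 0.6]
finger_gap: 59.5
```

Emit:
carry_out:
  increments: "0 0 0 0; 0 0 0 0; 0 0 0 0; 0 0 0 0; 0 -0.3 0 0; 0 -1.3 0 0; 0 -2.5 0 0; 0 -3.5 0 0"
  fingers: -1

```text
time: 30.05
tcp_pos: [494.1, -290.5, 230.0]
eef_rot: [-1.571, -0.001, -3.105]
force: [1.2, -0.8, -1.3]
finger_gap: 49.8
```

```bash
python3 -c "
from pl import *
plan(D(-45,0,270),D(-14.7,0,270),D(-14.7,0,195))"
```

```text
t 30.05 tcp [ 494.1 -290.5  230. ] yaw -3.105 gap 49.8 F [ 1.2 -0.8 -1.3] q6 2.44
-0.83 -0.667 -3.998 -0.806 | 248 mm -8 deg
-0.90 -0.667 -3.498 -0.806 | 220 mm -8 deg
-0.90 0.583 -3.498 -0.806 | 219 mm -8 deg
```

Emit:
carry_out:
  increments: "0 -0.67 0 0; -0.3 -0.67 -1 -0.3; -0.6 -0.67 -2 -0.6; -0.9 -0.67 -3 -0.8; -0.9 -0.67 -3.55 -0.81; -0.9 -0.67 -3.55 -0.81; -0.9 -0.67 -3.55 -0.81; -0.9 -0.67 -3.55 -0.81"

```text
time: 31.05
tcp_pos: [540.6, -77.2, 268.5]
eef_rot: [-1.571, -0.0, -2.965]
force: [-0.3, 0.1, -0.4]
finger_gap: 49.9
```

```bash
python3 -c "
from pl import *
plan(D(-11.3,0,250),D(-11.3,-.2,205),D(-11.3,0,189))"
```

```text
t 31.05 tcp [540.6 -77.2 268.5] yaw -2.965 gap 49.9 F [-0.3  0.1 -0.4] q6 2.68
0.01 0.309 0.082 -0.006 | 19 mm -0 deg
0.01 1.059 0.082 -0.006 | 64 mm -0 deg
0.01 1.326 0.082 -0.006 | 80 mm -0 deg
```

Emit:
carry_out:
  increments: "0.01 0 0.08 0; 0.01 0.3 0.08 0; 0.01 0.5 0.08 0; 0.01 0.7 0.08 0; 0.01 0.9 0.08 0; 0.01 1.06 0.08 0; 0.01 1.06 0.08 0; 0.01 1.06 0.08 0"

```text
time: 32.05
tcp_pos: [541.1, -80.9, 205.5]
eef_rot: [-1.57, 0.001, -2.964]
force: [-0.2, -0.2, -0.9]
finger_gap: 49.8
```

Emit:
carry_out:
  increments: "0 0.1 0 0; 0 0.2 0 0; 0 0.25 0 0; 0 0.25 0 0; 0 0.25 0 0"

```text
time: 32.67
tcp_pos: [541.0, -80.9, 190.3]
eef_rot: [-1.571, 0.0, -2.964]
force: [-0.4, -0.1, -1.4]
finger_gap: 50.1
```

```bash
python3 -c "
from pl import *
plan(D(-11.3,-.2,189));print(toD(manip.state()['tcp_pos']))"
```

```text
t 32.67 tcp [541.  -80.9 190.3] yaw -2.964 gap 50.1 F [-0.4 -0.1 -1.4] q6 2.68
0.01 0.022 0.021 0.004 | 2 mm 0 deg
[-12.6   0.3 190.3]
```

Emit:
carry_out:
  increments: "0 0 0 0; 0 0 0 0; 0 0 0 0; 0 0 0 0; 0 -0.1 0 0; 0 -0.7 0 0; 0 -1.4 0 0; 0 -1.4 0 0"
  fingers: 0.3

```text
time: 33.67
tcp_pos: [542.5, -81.3, 278.1]
eef_rot: [-1.567, 0.007, -2.964]
force: [-0.3, 0.1, -0.4]
finger_gap: 59.8
```

```bash
python3 -c "
from prof import *
np.set_printoptions(linewidth=200)
prof((0,1,2),'pics/g10.png');x,y=402.5,-320.3;plan((x,y+28,260,-3.148+0),(x,y+28,60,-3.148),(x,y+28,20,-3.148))"
```

```text
x   [ -84  -87  -90  -93  -96  -99 -102 -105 -108 -111 -114 -117 -120 -123 -126 -129 -132 -135 -138 -141 -144 -147]
0 22 [124 117 114 125 126 126 114 120 120  91 126 103 114  80  42  33  35  82  90 151 230 203]
0 29 [147 150 148 149 148 151 153 150 151 150 156 153 154 165 160  32  43 107 118 103 187 202]
1 22 [114 130 152 117 117 126 137 118 116 181 244 244 242 247 248  60  57  60  52  47  36 128]
1 29 [144 144 143 141 151 149 146 143 141 159 180 237 244 248 214  52  57  59  60  55  35  23]
2 22 [132 128 128 127 127 138 139 139 138 141 192 223 244 246 235  61  50  54  55  53  55  54]
2 29 [137 133 132 131 132 135 140 147 160 152 185 219 247 249 236  47  50  54  54  53  55  54]
t 33.73 tcp [541.5 -81.  275.9] yaw -2.964 gap 59.8 F [ 0.1  0.7 -0.9] q6 2.68
2.90 0.264 3.056 1.055 | 253 mm 11 deg
2.90 3.598 3.056 1.055 | 333 mm 11 deg
2.90 4.264 3.056 1.055 | 360 mm 11 deg
```

```bash
python3 -c "
from prof import *
s=cv2.imread('pics/g10.png')
s=cv2.resize(s[170:290,230:350],None,fx=5,fy=5,interpolation=cv2.INTER_CUBIC)
for k in (0,1,2):
  q=np.array([M(-115,a,z+34*k) for a,z in((-25,34),(25,34),(25,16))])
  for u,v in proj('scene',q): cv2.circle(s,(int((u-230-1.2+.5)*5),int((v-170+1.4+.5)*5)),3,((0,0,255),(255,0,0),(0,160,0))[k],1)
cv2.imwrite('pics/g10c.png',s)"
```

```text
(no output)
```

View pics/g10c.png

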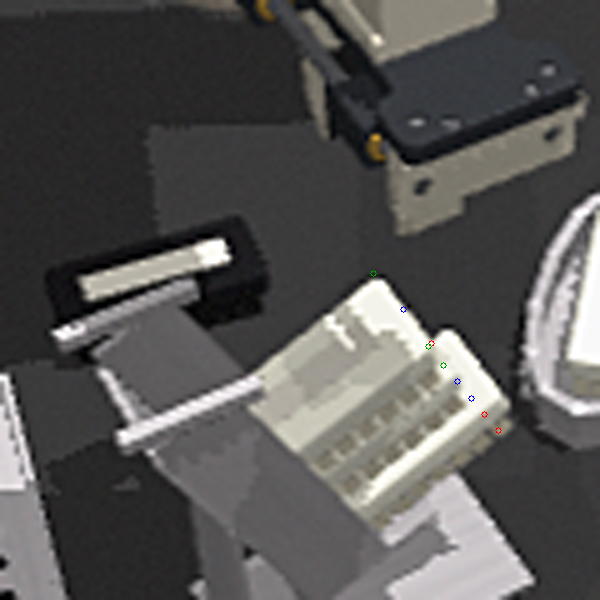

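Emit:
carry_out:
  increments: "0.6 0 0.9 0.3; 1.3 0.2 1.6 0.6; 2 0.26 2.3 0.9; 2.9 0.26 3.06 1.05; 2.9 1.2 3.06 1.05; 2.9 2.2 3.06 1.05; 2.9 3.2 3.06 1.05; 2.9 3.5 3.06 1.05"

```text
time: 34.72
tcp_pos: [399.4, -289.9, 59.7]
eef_rot: [-1.577, -0.006, 3.136]
force: [-0.5, 0.1, 1.0]
finger_gap: 59.5
```

Emit:
carry_out:
  increments: "0 0 0 0; 0 0 0 0"

```text
time: 34.98
tcp_pos: [402.4, -292.6, 64.7]
eef_rot: [-1.57, 0.001, 3.136]
force: [0.3, 0.7, 0.5]
finger_gap: 59.6
```

```bash
python3 -c "
from pl import *
x,y=402.8,-320.3;plan((x,y+28,20,-3.15))"
```

```text
t 34.98 tcp [ 402.4 -292.6   64.7] yaw 3.136 gap 59.6 F [0.3 0.7 0.5] q6 2.36
-0.01 0.746 -0.005 0.017 | 45 mm 0 deg
```

Emit:
carry_out:
  increments: "0 0.3 0 0; 0 0.55 0 0; 0 0.75 0 0; 0 0.75 0 0; 0 0.75 0 0"

```text
time: 35.6
tcp_pos: [402.3, -292.5, 19.5]
eef_rot: [-1.57, 0.0, 3.136]
force: [0.2, -0.8, 0.1]
finger_gap: 59.6
```

Emit:
carry_out:
  increments: "0 0 0 0; 0 0 0 0; 0 0 0 0; 0 0 0 0; 0 -0.3 0 0; 0 -1.3 0 0; 0 -2.5 0 0; 0 -3.5 0 0"
  fingers: -1

```text
time: 36.6
tcp_pos: [401.6, -291.9, 223.8]
eef_rot: [-1.571, -0.001, 3.136]
force: [1.6, -0.6, -0.7]
finger_gap: 49.5
```

Emit:
carry_out:
  increments: "0 -0.8 0 0; 0 -1.2 0 0; 0 -1.2 0 0; 0 -1.2 0 0"

```text
time: 37.1
tcp_pos: [401.6, -291.8, 292.5]
eef_rot: [-1.573, -0.002, 3.136]
force: [0.9, -0.9, -1.4]
finger_gap: 49.7
```

```bash
python3 -c "
from pl import *
plan(D(1,-.2,295),D(1,-.2,235),D(1,-.2,218))"
```

```text
t 37.10 tcp [ 401.6 -291.8  292.5] yaw 3.136 gap 49.7 F [ 0.9 -0.9 -1.4] q6 2.36
-2.34 -0.042 -3.304 -1.046 | 243 mm -10 deg
-2.34 0.958 -3.304 -1.046 | 250 mm -10 deg
-2.34 1.241 -3.304 -1.046 | 254 mm -10 deg
```

Emit:
carry_out:
  increments: "-0.6 0 -0.9 -0.3; -1.2 -0.04 -1.7 -0.6; -1.8 -0.04 -2.5 -0.9; -2.34 -0.04 -3.3 -1.05; -2.34 -0.04 -3.3 -1.05; -2.34 -0.04 -3.3 -1.05; -2.34 -0.04 -3.3 -1.05; -2.34 -0.04 -3.3 -1.05"

```text
time: 38.1
tcp_pos: [543.1, -96.3, 296.5]
eef_rot: [-1.571, -0.0, -2.966]
force: [-0.0, -0.4, -0.5]
finger_gap: 49.7
```

```bash
python3 -c "
from pl import *
plan(D(1,-.2,232),D(1,-.2,215))"
```

```text
t 38.10 tcp [543.1 -96.3 296.5] yaw -2.966 gap 49.7 F [-0.  -0.4 -0.5] q6 2.65
-0.00 1.076 -0.032 -0.008 | 65 mm -0 deg
-0.00 1.359 -0.032 -0.008 | 82 mm -0 deg
```

Emit:
carry_out:
  increments: "0 0.3 -0.03 0; 0 0.5 -0.03 0; 0 0.7 -0.03 0; 0 0.9 -0.03 0; 0 1 -0.03 0; 0 1.08 -0.03 0; 0 1.08 -0.03 0; 0 1.08 -0.03 0"

```text
time: 39.1
tcp_pos: [543.5, -93.4, 232.1]
eef_rot: [-1.57, 0.001, -2.964]
force: [-0.3, 0.0, -0.7]
finger_gap: 50.1
```

Emit:
carry_out:
  increments: "0 0.1 0 0; 0 0.2 0 0; 0 0.28 0 0; 0 0.28 0 0; 0 0.28 0 0"

```text
time: 39.72
tcp_pos: [543.3, -93.3, 215.0]
eef_rot: [-1.571, 0.0, -2.964]
force: [0.5, 0.7, -1.2]
finger_gap: 49.5
```

```bash
python3 -c "
from pl import *
plan();print(toD(manip.state()['tcp_pos']))"
```

```text
t 39.73 tcp [543.3 -93.3 215. ] yaw -2.964 gap 49.5 F [ 0.5  0.7 -1.2] q6 2.65
[1.00e-01 4.00e-01 2.15e+02]
```

Release, rise, back off to the front and measure all four.

Emit:
carry_out:
  increments: "0 0 0 0; 0 0 0 0; 0 0 0 0; 0 0 0 0; 0 -0.1 0 0; 0 -0.7 0 0; 0 -1.2 -1 0; 0 -1.2 -2 0"
  fingers: 0.4

```text
time: 40.72
tcp_pos: [523.2, 23.7, 289.5]
eef_rot: [-1.569, 0.005, -2.966]
force: [1.4, 0.2, -0.4]
finger_gap: 64.2
```

Emit:
carry_out:
  increments: "0 0 -0.3 0; 0 0 -0.3 0; 0 0 -0.3 0; 0 0 -0.3 0; 0 0 -0.3 0"

```text
time: 41.35
tcp_pos: [519.3, 39.9, 286.7]
eef_rot: [-1.571, -0.0, -2.965]
force: [0.1, 0.4, 0.0]
finger_gap: 64.0
```

```bash
python3 -c "
from prof import *
np.set_printoptions(linewidth=200)
prof((0,1,2,3),'pics/g11.png');plan();print(toD(manip.state()['tcp_pos']))
s=cv2.imread('pics/g11.png')
s=cv2.resize(s[160:290,240:350],None,fx=5,fy=4.6,interpolation=cv2.INTER_CUBIC)
from h import world,P
# overlay home corners, plus lowest at +11
for k,sh in ((0,0),(1,0),(2,0),(3,0),(0,11)):
  q=np.array([M(-115-sh,a,z+34*k) for a,z in((-25,34),(25,34),(25,16))])
  for u,v in proj('scene',q): cv2.circle(s,(int((u-240-1.2+.5)*5),int((v-160+1.4+.5)*4.6)),2,((0,0,255),(255,0,0),(0,160,0),(255,0,255))[k],1)
cv2.imwrite('pics/g11c.png',s);cv2.imwrite('pics/g11t.png',manip.capture('top')[:,:,::-1])"
```

```text
x   [ -84  -87  -90  -93  -96  -99 -102 -105 -108 -111 -114 -117 -120 -123 -126 -129 -132 -135 -138 -141 -144 -147]
0 22 [129 114 115 125 126 121 114 119 118  99 128 105 113  74  43  35  35  81  91 152 231 203]
0 29 [148 150 149 149 150 148 136 129 132 133 137 134 137 142 105  39  45 106 108 106 188 201]
1 22 [114 131 152 117 117 125 138 118 119 153 195 199 198 200 161  51  56  57  48  47  29 120]
1 29 [147 138 146 142 153 150 147 144 143 153 174 198 197 197 151  51  57  60  59  54  33  24]
2 22 [148 139 139 138 140 145 138 139 137 142 201 212 197 201 159  53  57  58  59  60  59  59]
2 29 [163 159 156 155 160 161 160 163 161 156 193 179 199 205 153  45  59  59  59  59  59  57]
3 22 [141 140 140 138 138 143 137 140 140 133 200 201  46  58  60  59  59  59  59  59  60  60]
3 29 [164 163 162 158 155 156 159 162 161 163 191 181  48  57  61  59  59  59  60  59  59  60]
t 41.40 tcp [519.3  40.1 286.7] yaw -2.965 gap 64.4 F [0.1 0.2 0.1] q6 2.90
[-1.355e+02  2.000e-01  2.867e+02]
```

```bash
python3 -c "
from prof import *
im=cv2.imread('pics/g11.png')
x0,y0,w,h,f=292,203,45,67,8.8
a=cv2.resize(im[y0:y0+h,x0:x0+w],None,fx=f,fy=f,interpolation=cv2.INTER_CUBIC);b=a.copy()
col=((0,0,255),(255,0,0),(0,160,0),(255,0,255))
for k in range(4):
  q=proj('scene',[M(-115,-25,34+34*k),M(-115,25,34+34*k),M(-115,25,16+34*k)])+[-1.2,1.4]
  q=((q-[x0,y0]+.5)*f).astype(int)
  cv2.polylines(b,[q.reshape(-1,1,2)],False,col[k],1)
cv2.imwrite('pics/v16.png',cv2.hconcat([a,b]))"
```

```text
(no output)
```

View pics/v16.png

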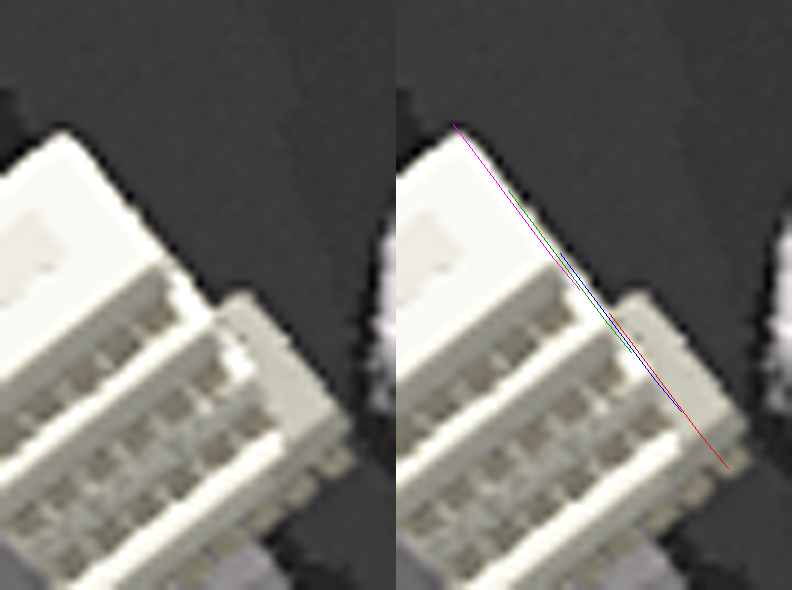

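```bash
python3 -c "
from pl import *
plan(D(-66,0,200),D(-66,0,118))"
```

```text
t 41.45 tcp [519.3  40.3 286.7] yaw -2.965 gap 64.1 F [-0.2  0.  -0.3] q6 2.90
0.00 1.446 1.161 -0.002 | 111 mm -0 deg
0.00 2.812 1.161 -0.002 | 183 mm -0 deg
```

Emit:
carry_out:
  increments: "0 0.7 0.5 0; 0 1.3 1.16 0; 0 1.45 1.16 0; 0 1.9 1.16 0; 0 2.3 1.16 0; 0 2.6 1.16 0; 0 2.81 1.16 0; 0 2.81 1.16 0"

```text
time: 42.45
tcp_pos: [531.3, -27.2, 118.0]
eef_rot: [-1.571, -0.001, -2.964]
force: [0.6, -0.4, 0.2]
finger_gap: 64.4
```

Emit:
carry_out:
  increments: "0 0 0 0; 0 0 0 0; 0 0 0 0; 0 0 0 0; 0 0 0 0"
  fingers: -1
  squeeze: 40

```text
time: 43.08
tcp_pos: [531.9, -27.9, 118.9]
eef_rot: [-1.57, 0.001, -2.964]
force: [0.4, -1.3, 4.4]
finger_gap: 46.1
```

```bash
python3 -c "
from pl import *
plan();print(toD(manip.state()['tcp_pos']))"
```

```text
t 43.08 tcp [531.9 -27.9 118.9] yaw -2.964 gap 46.1 F [ 0.4 -1.3  4.4] q6 2.77
[-66.3   0.7 118.9]
```

Emit:
carry_out:
  increments: "0 0 0 0"

```text
time: 43.2
tcp_pos: [531.9, -27.9, 118.8]
eef_rot: [-1.57, 0.001, -2.964]
force: [0.0, -1.3, 5.1]
finger_gap: 46.1
```

Emit:
carry_out:
  increments: "0 -0.02 -0.04 0; 0 -0.04 -0.08 0; 0 -0.055 -0.12 0; 0 -0.07 -0.15 0; 0 -0.07 -0.15 0"

```text
time: 43.82
tcp_pos: [529.9, -18.5, 122.7]
eef_rot: [-1.571, 0.0, -2.964]
force: [0.2, -2.8, 6.0]
finger_gap: 46.4
```

```bash
python3 -c "
from prof import *
np.set_printoptions(linewidth=200)
prof((0,1,2,3),'pics/g12.png');plan();print(toD(manip.state()['tcp_pos']))"
```

```text
x   [ -84  -87  -90  -93  -96  -99 -102 -105 -108 -111 -114 -117 -120 -123 -126 -129 -132 -135 -138 -141 -144 -147]
0 22 [109 118 125 128 120 121 125 121 107 124 128 118 119 127 129 117 115 103 105 107 108  79]
0 29 [130 132 133 132 132 134 133 133 135 133 133 134 134 133 134 136 134 118 106 107 103  79]
1 22 [121 129 170 119 120 127 140 121 120 142 171 179 178 178 177 178 184 119  16  79  82  62]
1 29 [132 129 129 129 135 134 133 130 131 134 136 153 175 178 178 179 183 148  11  52  97 135]
2 22 [146 140 140 139 141 148 137 132 131 128 139 147 182 177 177 178 182 143  22  24  34  34]
2 29 [163 160 157 154 161 161 163 167 164 147 134 149 184 184 183 181 190 144  39  20  33  37]
3 22 [140 141 138 139 138 145 138 140 139 137 182 149  51  52  56  56  54  50  74 113  85  72]
3 29 [164 164 164 159 157 157 161 165 165 165 195 167  44  53  54  55  56  55  49  81  68  68]
t 43.88 tcp [529.9 -18.5 122.7] yaw -2.964 gap 46.0 F [ 0.4 -2.8  6. ] q6 2.78
[-75.9   0.4 122.7]
```

Emit:
carry_out:
  increments: "0 -0.03 -0.06 0; 0 -0.05 -0.12 0; 0 -0.08 -0.18 0; 0 -0.1 -0.23 0; 0 -0.1 -0.23 0; 0 -0.1 -0.23 0"

```text
time: 44.62
tcp_pos: [527.2, -4.7, 128.4]
eef_rot: [-1.571, -0.0, -2.964]
force: [0.1, -0.9, 3.4]
finger_gap: 46.0
```

Emit:
carry_out:
  increments: "0 0 0 0; 0 0 0 0; 0 0 0 0"
  fingers: 0.4

```text
time: 45.0
tcp_pos: [527.1, -5.1, 128.1]
eef_rot: [-1.571, -0.001, -2.964]
force: [0.5, 0.9, 0.8]
finger_gap: 63.6
```

```bash
python3 -c "
from prof import *
np.set_printoptions(linewidth=200)
prof((0,1,2,3),'pics/g13.png');plan(D(-66,0.3,117));print(toD(manip.state()['tcp_pos']))"
```

```text
x   [ -84  -87  -90  -93  -96  -99 -102 -105 -108 -111 -114 -117 -120 -123 -126 -129 -132 -135 -138 -141 -144 -147]
0 22 [120 110 125 125 126 111 119 126 121  95 121 127 113 104 118 126 106 116 122 125 163 183]
0 29 [147 148 146 146 135 131 132 132 132 135 134 132 133 136 134 133 133 134 135 134 131 137]
1 22 [115 131 153 121 120 127 141 120 120 141 176 179 179 178 177 178 178 178 178 178 179 181]
1 29 [148 139 145 144 133 132 132 130 130 137 136 153 159 153 157 158 163 178 179 178 179 176]
2 22 [146 140 139 139 141 146 138 142 140 144 175 158 180 178 177 177 177 178 177 176 179 180]
2 29 [165 160 158 155 161 161 160 165 163 160 191 164 180 183 182 181 182 185 184 183 183 170]
3 22 [141 141 140 140 138 144 138 138 139 134 203 198  46  54  54  56  54  55  54  55  54  69]
3 29 [166 165 163 161 157 157 160 162 163 164 192 182  51  58  52  55  55  54  54  55  53  51]
t 45.05 tcp [527.2  -5.1 128.2] yaw -2.964 gap 63.9 F [ 0.2 -0.8 -0.9] q6 2.81
-0.00 0.187 0.393 0.003 | 26 mm 0 deg
[-8.960e+01  1.000e-01  1.282e+02]
```

Emit:
carry_out:
  increments: "0 0.1 0.15 0; 0 0.19 0.3 0; 0 0.19 0.39 0; 0 0.19 0.39 0"

```text
time: 45.55
tcp_pos: [531.6, -28.8, 117.0]
eef_rot: [-1.571, -0.0, -2.965]
force: [-1.1, -0.7, 0.5]
finger_gap: 64.4
```

Emit:
carry_out:
  increments: "0 0 0 0; 0 0 0 0; 0 0 0 0; 0 0 0 0"
  fingers: -1
  squeeze: 40

```text
time: 46.05
tcp_pos: [531.6, -28.0, 117.2]
eef_rot: [-1.571, 0.0, -2.964]
force: [0.4, -0.7, 0.4]
finger_gap: 50.0
```

```bash
python3 -c "
from pl import *
plan();print(toD(manip.state()['tcp_pos']))"
```

```text
t 46.05 tcp [531.6 -28.  117.2] yaw -2.964 gap 50.0 F [ 0.4 -0.7  0.4] q6 2.77
[-66.3   0.4 117.2]
```

Emit:
carry_out:
  increments: "0 -0.04 -0.09 0; 0 -0.08 -0.18 0; 0 -0.12 -0.27 0; 0 -0.16 -0.36 0; 0 -0.2 -0.45 0; 0 -0.24 -0.54 0; 0 -0.28 -0.63 0; 0 -0.32 -0.72 0"

```text
time: 47.05
tcp_pos: [523.8, 14.7, 136.5]
eef_rot: [-1.571, -0.0, -2.964]
force: [0.2, -1.4, -0.0]
finger_gap: 49.4
```

Emit:
carry_out:
  increments: "0 -0.04 -0.09 0; 0 -0.08 -0.18 0; 0 -0.12 -0.27 0; 0 -0.16 -0.36 0; 0 -0.2 -0.45 0; 0 -0.24 -0.54 0; 0 -0.28 -0.63 0; 0 -0.32 -0.72 0"

```text
time: 48.05
tcp_pos: [516.3, 57.1, 155.8]
eef_rot: [-1.57, 0.0, -2.964]
force: [-0.4, 0.8, -0.4]
finger_gap: 49.7
```

```bash
python3 -c "
from prof import *
np.set_printoptions(linewidth=200)
prof((0,1,2,3),'pics/g14.png');plan();print(toD(manip.state()['tcp_pos']))"
```

```text
x   [ -84  -87  -90  -93  -96  -99 -102 -105 -108 -111 -114 -117 -120 -123 -126 -129 -132 -135 -138 -141 -144 -147]
0 22 [123 122 122 125 127 124 127 124 136 109  28  36  38  38  37  37  54 114 127 127 130 129]
0 29 [140 140 146 141 141 144 146 140 145 140 136  57  35  38  36  63 143 146 141 140 141 143]
1 22 [138 137 144 139 138 145 139 140 136 139 204 183  31  37  33  73 223 253 249 249 251 233]
1 29 [161 162 165 155 152 154 165 160 163 160 204 152  33  36  33  57 221 252 249 249 249 170]
2 22 [147 139 139 138 141 145 138 140 139 143 205 220  15  37  36  53 162 197 196 196 198 198]
2 29 [165 161 157 152 160 163 163 163 162 159 200 165  34  36  37  38 143 213 206 204 201 203]
3 22 [226 233 238 243 238 230 249 248 248 249 253 183  28  48  61  60  58  60  59  59  59  59]
3 29 [237 236 236 236 236 239 248 248 248 248 253 215  24  44  60  59  60  59  59  57  58  59]
t 48.10 tcp [516.3  57.6 156.1] yaw -2.964 gap 50.1 F [-0.   0.7 -0. ] q6 2.93
[-153.3    0.5  156.1]
```

```bash
cat > dish.py <<'E'
from h import *
def dish(tag):
    out=[]
    for n,(x0,y0,x1,y1) in dict(top=(165,240,300,325),scene=(325,190,452,262)).items():
        im=manip.capture(n)[:,:,::-1];cv2.imwrite(f'pics/{tag}_{n}.png',im);o=cv2.imread(f'pics/{n}0.png')
        g=cv2.cvtColor(im,cv2.COLOR_BGR2GRAY)
        m=np.zeros_like(g);m[y0:y1,x0:x1]=(g[y0:y1,x0:x1]>140)
        N,_,st,ce=cv2.connectedComponentsWithStats(m)
        for i in range(1,N):
            if st[i,4]>150: print(n,st[i].tolist(),ce[i].round(1).tolist())
        go=cv2.cvtColor(o,cv2.COLOR_BGR2GRAY);m=np.zeros_like(g);m[y0:y1,x0:x1]=(go[y0:y1,x0:x1]>140)
        N,_,st,ce=cv2.connectedComponentsWithStats(m)
        for i in range(1,N):
            if st[i,4]>150: print("   orig",n,st[i].tolist(),ce[i].round(1).tolist())
E
python3 -c "
from dish import *;dish('d1')"
```

```text
top [177, 240, 53, 69, 1827] [206.1, 276.1]
top [232, 240, 46, 23, 995] [254.8, 250.4]
top [280, 240, 9, 24, 195] [283.7, 250.9]
top [267, 272, 20, 17, 187] [279.0, 279.2]
top [221, 274, 62, 51, 1516] [255.0, 307.3]
top [209, 301, 10, 24, 199] [213.7, 313.1]
   orig top [203, 240, 68, 7, 335] [241.9, 242.2]
   orig top [173, 250, 68, 66, 2231] [206.4, 282.8]
   orig top [247, 260, 48, 57, 1784] [270.1, 287.0]
scene [385, 201, 63, 61, 1777] [415.8, 228.3]
scene [325, 209, 40, 41, 774] [343.2, 228.4]
scene [347, 230, 26, 23, 263] [360.6, 239.3]
scene [398, 252, 46, 10, 237] [426.1, 258.2]
   orig scene [387, 195, 58, 54, 1608] [415.7, 220.6]
   orig scene [335, 206, 40, 47, 1149] [353.0, 232.0]
   orig scene [385, 249, 63, 13, 341] [424.6, 257.2]
```

```bash
cat > rd.py <<'E'
from h import *
from scipy.optimize import minimize
def mask(im,n):
    b=im.astype(int); x0,y0,x1,y1=dict(top=(165,225,245,325),scene=(375,185,460,275))[n]
    m=np.zeros(im.shape[:2],np.uint8); 
    m[y0:y1,x0:x1]=(b[y0:y1,x0:x1,1]>150)&(b[y0:y1,x0:x1,1]-b[y0:y1,x0:x1,0]>=TH)
    return m
for f in ("scene0","d1_scene"):
    im=cv2.imread(f"pics/{f}.png")
    print(f,"dish px",im[222,412],im[232,416],"tray px",im[270,385],im[272,440],im[256,400])
    q=cv2.cvtColor(im,cv2.COLOR_BGR2HSV)[195:262:6,380:456:6,1];print(q)
E
python3 rd.py
```

```text
scene0 dish px [243 248 248] [243 248 248] tray px [211 207 211] [237 244 246] [50 50 50]
[[13  4  4  9  0 27  9  8  4  4  0  8  4]
 [ 9  4  9  5  5  5  3 26  2  9  9  4  4]
 [ 4  9 13  4 24  5  5  6  5 31 28  5  0]
 [ 9  4  9 23  5  5  5  5  6  5 18  4  4]
 [ 4  4 13  4  6  6  6  6  5  5 10  4  9]
 [ 9 13 16  6  5  5  5  6  5 11  4  4  4]
 [ 0  5  5  5  6  5  5  6  5  5  4  4 13]
 [ 9  0 23 26  0  5  5  5 16  9  9 13  4]
 [ 4  0  4  9  5 25 24  4  9  9  4  9  4]
 [ 4  9  0  9  4  4  9  9  4 12  6  4  9]
 [ 4  4  4  4  5  4  4 26  1  1 10  9  8]
 [ 6  4  6  9  8  6  6 25  2 10  1  5  9]]
d1_scene dish px [245 249 249] [245 249 249] tray px [209 206 211] [221 220 224] [51 50 50]
[[33 29  0  8  4  4  8  0  9  4  4  9  4]
 [28 29 31 12  4 29 16  8  4  4  8  4  0]
 [32 28 28 39  6  4  2 27  8 13  4 13 12]
 [41 34 57 37 10  4  4  5  4  0 28 13  9]
 [75 36 35  2  4  4  4  4  5  4  7  9  4]
 [32 13  5  3  4  4  4  4  4  4 14  8  4]
 [ 0  4 27  4  4  4  5  5  4  4  9  0  4]
 [ 9  0  4  4  4  5  4  4  4 14 12  4  4]
 [ 9  8 20 28  6  4  4  4 11  4  8  4  4]
 [ 9 13 12  4  9 24  3  2  5 13  0  8  8]
 [ 0  4  9  0  5  2  4 10  3  3  4  4  4]
 [ 7  4  6  7  6  5  3  6  3  5  2  5  4]]
```

```bash
cat > rd.py <<'E'
from h import *
from scipy.optimize import minimize
def blob(f,lo,box):
    g=cv2.cvtColor(cv2.imread(f),cv2.COLOR_BGR2GRAY);x0,y0,x1,y1=box
    m=np.zeros_like(g);m[y0:y1,x0:x1]=g[y0:y1,x0:x1]>lo
    N,l,st,ce=cv2.connectedComponentsWithStats(m,connectivity=4);i=1+np.argmax(st[1:,4]);return (l==i).astype(np.uint8),st[i]
def pose(m,n,g,hx=82.5,hy=52.5,z=10):
    S=4;M=cv2.resize(m,None,fx=S,fy=S,interpolation=cv2.INTER_LINEAR)
    def f(o):
        q=proj(n,world(o,[(hx,hy,z),(hx,-hy,z),(-hx,-hy,z),(-hx,hy,z)]))
        P_=np.zeros_like(M);cv2.fillPoly(P_,[((q+.5)*S).astype(np.int32)],1)
        return -(P_&M).sum()/(P_|M).sum()
    best=None
    for dy in (-.25,0,.25):
        G=np.array([g[0],g[1],g[2]+dy])
        r=minimize(f,G,method="Nelder-Mead",options=dict(initial_simplex=[G,G+[20,0,0],G+[0,20,0],G+[0,0,.15]]))
        if best is None or r.fun<best.fun:best=r
    return best.x.round(3),round(best.fun,3)
if __name__=="__main__":
    for f in("scene0","d1_scene"):
        m,st=blob(f"pics/{f}.png",232,(375,185,460,275));print(f,st,pose(m,"scene",[450,255,-.85]))
    m,st=blob("pics/top0.png",200,(165,245,243,325));print("top0",st,pose(m,"top",[441,263,-.85]))
E
python3 rd.py
```

```text
scene0 [ 388  199   55   46 1359] (array([603.333, 308.333,  -1.7  ]), np.float64(0.0))
d1_scene [ 389  205   53   47 1403] (array([292.963, 406.852,  -1.383]), np.float64(0.0))
top0 [ 177  253   63   61 1861] (array([567.667, 336.333,  -2.2  ]), np.float64(0.0))rd.py:12: RuntimeWarning: overflow encountered in scalar negative
  return -(P_&M).sum()/(P_|M).sum()
```

```bash
sed -i 's/return -(P_&M).sum()\/(P_|M).sum()/return -float((P_\&M).sum())\/float((P_|M).sum())/' rd.py; python3 rd.py; python3 -c "from pl import *; plan()"
```

```text
scene0 [ 388  199   55   46 1359] (array([437.187, 263.306,  -0.86 ]), np.float64(-0.833))
d1_scene [ 389  205   53   47 1403] (array([459.218, 250.749,  -0.842]), np.float64(-0.829))
top0 [ 177  253   63   61 1861] (array([438.475, 260.446,  -0.871]), np.float64(-0.869))
t 48.20 tcp [516.4  57.  155.7] yaw -2.963 gap 49.6 F [ 0.1  0.2 -0.9] q6 2.93
```

```bash
python3 -c "
from pl import *; plan((441,275,150,-2.40),(441,275,54,-2.40))"
```

```text
t 48.20 tcp [516.4  57.  155.7] yaw -2.963 gap 49.6 F [ 0.1  0.2 -0.9] q6 2.93
0.59 0.095 -3.798 -3.228 | 231 mm -32 deg
0.59 1.695 -3.798 -3.228 | 252 mm -32 deg
```

Emit:
carry_out:
  increments: "0.1 0 -0.6 -0.5; 0.2 0 -1.3 -1.1; 0.3 0 -2 -1.7; 0.4 0.05 -2.7 -2.3; 0.5 0.1 -3.3 -2.8; 0.59 0.1 -3.8 -3.23; 0.59 0.1 -3.8 -3.23; 0.59 0.1 -3.8 -3.23"

```text
time: 49.2
tcp_pos: [441.3, 274.5, 149.4]
eef_rot: [-1.57, -0.0, -2.401]
force: [-0.0, -0.8, -1.0]
finger_gap: 49.7
```

```bash
python3 -c "
from pl import *; plan((441,275,54,-2.40))
from h import *
im=manip.capture('scene')[:,:,::-1];cv2.imwrite('pics/d2_scene.png',im)
import rd
m,st=rd.blob('pics/d2_scene.png',232,(375,185,460,275));print(st,rd.pose(m,'scene',[460,250,-.84]))
# kidney check: difference to earlier picture after stray placed
a=cv2.imread('pics/g10.png')[195:265,325:384].astype(int);b=im[195:265,325:384].astype(int);print('kidney diff',np.abs(a-b).mean())
"
```

```text
t 49.20 tcp [441.3 274.5 149.4] yaw -2.401 gap 49.7 F [-0.  -0.8 -1. ] q6 2.81
-0.00 1.590 -0.010 -0.005 | 95 mm -0 deg
[404 210  38  42 576] (array([459.442, 252.231,  -0.798]), np.float64(-0.335))
kidney diff 15.602986279257467
```

Dish pose still consistent. Lower until the rear touches, then loosen and lower on.

Emit:
carry_out:
  increments: "0 0.5 0 0; 0 1 0 0; 0 1.3 0 0; 0 1.5 0 0; 0 1.55 0 0; 0 1.55 0 0; 0 1.55 0 0"

```text
time: 50.12
tcp_pos: [441.6, 275.1, 57.2]
eef_rot: [-1.57, 0.001, -2.4]
force: [-0.4, 1.5, -1.0]
finger_gap: 49.6
```

Emit:
carry_out:
  increments: "0 0.05 0 0; 0 0.1 0 0; 0 0.15 0 0; 0 0.2 0 0; 0 0.25 0 0; 0 0.3 0 0; 0 0.35 0 0; 0 0.35 0 0"
  squeeze: 4

```text
time: 51.12
tcp_pos: [441.0, 274.9, 35.2]
eef_rot: [-1.571, -0.001, -2.4]
force: [0.1, -0.4, -0.9]
finger_gap: 50.0
```

Emit:
carry_out:
  increments: "0 0.05 0 0; 0 0.1 0 0; 0 0.15 0 0; 0 0.2 0 0; 0 0.25 0 0; 0 0.25 0 0; 0 0.25 0 0"

```text
time: 52.0
tcp_pos: [441.1, 275.0, 20.5]
eef_rot: [-1.571, -0.0, -2.4]
force: [0.9, -0.8, -1.3]
finger_gap: 50.0
```

```bash
python3 -c "
from pl import *; plan()
from h import *
im=manip.capture('scene')[:,:,::-1];cv2.imwrite('pics/d3_scene.png',im)
g=cv2.cvtColor(im,cv2.COLOR_BGR2GRAY)[195:262:3,380:456:3];print('\n'.join(' '.join('%3d'%v for v in r) for r in g))
"
```

```text
t 52.00 tcp [441.1 275.   20.5] yaw -2.400 gap 50.0 F [ 0.9 -0.8 -1.3] q6 2.81
 55  54  54  87 123  50  51  52  37  35  29  37  80  78  16  24  73 128 123 140 155 119  57  59  62  57
 56  56  56  54  64  56  57  25  27  27  22  77  45  54  57  72  75  20  25  52 107  76  59  58  60  59
 48  57  56  55  55  57  57  56  43  18  12 104  54  66  75  52  58  64  34  34  24  23  41  60  57  58
 36  33  32  35  59  57  55  55  55 120 121  23 150 221  49  52  79  69  54  33  34  30  48  66  58 130
 37  35  33  36  37  32  35  60  46 136 124   0 186 179 135 165 237  21  22  34  59  80  60  20  29  57
 41  38  35  36  35  34  36  33 138 119 125 164 179 176 182 183 181  48  18  25  18  45  91  84 130  74
 41  40  40  37  35  36  34  32 147 157 111 184 180 159 158 180 185 108 125 107  55 186  52  39 125  86
 42  40  38  35  35  38  30 160 174 172 173 181 160 162 162 183 188 117 122 225 254 136  54  86 131  58
 37  39  40  34  35  35 172 169 172 154 182 181 160 161 181 183 116 125 110 253 176  49  56  56  61  60
 41  40  39  40  37  18 127 169 168 255 171 158 160 162 181 180 119 155 170 189 131  
[... 670 characters left out ...]
 255 152 175 113 124 200 250 249 252 184  57  60  59  62  59  62  61  58  60
 62  60  60  61  59  59  54 121 122 131 250 160 250 250 250 254  55  60  60  60  59  60  59  59  60  59
 60  60  60  60  58  61  59  59  58  93 129 120 255 255 255 173  55  52  39 139 255  57  59  60  60  61
 62  60  60  60  59  60  60  59  59  60  58  52 162 114 113 184 225 104  81 144  50  51  58  60  60  59
 60  60  60  62  61  60  59  56  53  38 125 254 185  76  75 150 237 230 221 216 142 255  56  59  59  62
 60  60  58  55  47  37 175 253 143  82  97 229 235 224 218 216 218 220 217 217 222  52 152  60  60  60
 43  99 231 192  86  78 145 238 228 223 215 217 221 220 215 217 219 221 221 221 220 242 152  49  59  58
```

Emit:
carry_out:
  increments: "0 0 0 0; 0 0 0 0; 0 0 0 0; 0 -0.2 0 0; 0 -1 0 0; 0 -2 0 0; 0 -3 0 0; 0 -4 0 0"
  fingers: 0.4

```text
time: 53.05
tcp_pos: [440.7, 274.8, 263.5]
eef_rot: [-1.57, 0.001, -2.4]
force: [1.6, 0.5, -0.4]
finger_gap: 64.1
```

```bash
python3 -c "
from pl import *; plan((250,430,330,-2.4+.45),(300,-380,330,-2.4))
"
```

```text
t 53.05 tcp [440.7 274.8 263.5] yaw -2.400 gap 64.1 F [ 1.6  0.5 -0.4] q6 2.81
0.60 -1.108 -4.054 -2.579 | 255 mm -26 deg
9.10 -1.108 6.465 -0.001 | 673 mm -0 deg
```

Emit:
carry_out:
  increments: "0.1 -0.5 -0.8 -0.6; 0.2 -1 -1.6 -1.4; 0.4 -1.1 -2.5 -2.2; 0.5 -1.1 -3.3 -2.9; 0.6 -1.1 -4.05 -3.4; 0.6 -1.1 -4.05 -3.4; 0.6 -1.1 -4.05 -3.4; 0.6 -1.1 -4.05 -3.4"
  fingers: -1

```text
time: 54.05
tcp_pos: [251.3, 429.2, 326.7]
eef_rot: [-1.57, -0.0, -1.809]
force: [0.9, 0.1, -0.5]
finger_gap: 0.3
```

```bash
python3 -c "
from prof import *
plan()
np.set_printoptions(linewidth=200)
prof((0,1,2),'pics/e_scene.png')
t=manip.capture('top')[:,:,::-1];cv2.imwrite('pics/e_top.png',t)
g=cv2.cvtColor(t,cv2.COLOR_BGR2GRAY)[240:322:2,168:300:3];print('\n'.join(' '.join('%3d'%v for v in r) for r in g))
"
```

```text
t 54.05 tcp [251.3 429.2 326.7] yaw -1.809 gap 0.3 F [ 0.9  0.1 -0.5] q6 2.70
x   [ -84  -87  -90  -93  -96  -99 -102 -105 -108 -111 -114 -117 -120 -123 -126 -129 -132 -135 -138 -141 -144 -147]
0 22 [119 119 122 124 126 122 125 124 134 115  49  55  59  59  52  35  36  84  92 163 242 217]
0 29 [141 141 145 141 141 144 147 141 143 141 138  75  55  61  61  43  44 118 118 110 204 220]
1 22 [138 135 144 138 138 145 138 141 136 140 203 189  52  57  59  60  59  60  52  48  34 131]
1 29 [161 163 166 155 153 156 164 161 163 160 200 156  53  57  58  60  59  59  61  56  38  31]
2 22 [148 139 139 139 142 145 138 140 139 143 204 226  35  57  58  60  59  58  58  57  59  59]
2 29 [165 160 158 153 161 163 163 163 161 157 197 203  59  55  58  59  60  59  59  60  59  58]
 39  41  47  67  64  63  61  66  63  59  66  59 183 213 215 217 216 215 215 214 213 213 212 213 213 212 213 213 211 213 211 211 209 210 159  62  64  64  62  65  64  61  63  62
 40  50  59  63  66  61  59  61  63  62  62  59 157 183 186 190 197 201 211 214 214 215 216 216 216 214 215 215 214 214 212 211 212 213 151  64  62  59  62  65 
[... 6179 characters left out ...]
  62  62  60  60  62  63  64  65  63  64  65  62  62  64  63  59  61  62  60  63  58  63  62  64  63  61  62 137 197 208 215 193  98  55  63  66  63  66  64  61  66  64  64
 62  60  63  67  63  64  62  65  63  64  64  63  62  63  65  61  64  64  63  62  64  63  65  63  62  61  64  67  65  77 106 161  74  56  66  64  63  67  63  63  64  64  60  61
 66  65  63  64  64  61  64  65  62  65  63  61  62  63  63  66  64  62  63  66  63  64  62  66  65  65  62  65  65  62  55  61  63  62  63  62  62  63  62  62  65  65  63  66
 61  64  63  65  60  65  64  63  62  64  61  65  62  64  63  62  65  60  62  62  61  66  63  62  64  64  61  64  62  62  62  65  63  64  66  61  63  60  64  63  65  60  63  61
```

```bash
python3 -c "
from h import *
import rd
m,st=rd.blob('pics/e_top.png',150,(165,244,246,325));d,i=rd.pose(m,'top',[463,251,-.85]);print('dish',d,i,'ref top0',rd.pose(rd.blob('pics/top0.png',150,(165,245,243,325))[0],'top',[441,263,-.85]))
g=cv2.cvtColor(cv2.imread('pics/e_top.png'),cv2.COLOR_BGR2GRAY).astype(np.float32)
s=cv2.cvtColor(cv2.imread('pics/e_scene.png'),cv2.COLOR_BGR2GRAY).astype(np.float32)
def line(im,n,z,a,b,N):
    q=proj(n,world(d,[(a[0]+(b[0]-a[0])*t,a[1]+(b[1]-a[1])*t,z) for t in np.linspace(0,1,N)])).astype(np.float32)
    return cv2.remap(im,q[:,:1],q[:,1:],cv2.INTER_LINEAR)[:,0].astype(int)
for x in(-35,0,35):
    print('across x=%d, y=60..-60 step 3 top'%x,line(g,'top',37,(x,60),(x,-60),41))
    print('                               scene',line(s,'scene',37,(x,60),(x,-60),41))
for y in(-10,10):
    print('along y=%d x=-90..90 step 4 top'%y,line(g,'top',37,(-90,y),(90,y),46))
    print('                           scene',line(s,'scene',37,(-90,y),(90,y),46))
"
```

```text
dish [460.362 254.283  -0.852] -0.971 ref top0 (array([440.561, 265.693,  -0.864]), np.float64(-0.974))
across x=-35, y=60..-60 step 3 top [ 64  60  61  97 167 168 177 211 223 222 222 215 214 220 222 222 222 222
 222 222 221 221 222 223 222 223 223 214 189 187 201 212 217 221 222 222
 222 218 196 124  63]
                               scene [ 55  51 146 232 246 254 252 253 252 252 253 253 250 248 253 253 253 252
 253 253 253 254 253 253 254 253 253 253 251 249 252 253 254 254 233 211
 206  84  52  58  60]
across x=0, y=60..-60 step 3 top [ 62  61  61  91 149 171 184 207 222 223 221 216 217 221 222 223 222 222
 222 222 222 222 222 222 222 223 222 209 174 165 181 189 204 219 224 222
 222 217 191 125  59]
                               scene [ 56  56 149 233 202 252 249 248 249 249 250 242 202 243 251 249 249 249
 246 245 245 246 245 246 248 250 250 249 240 238 251 249 249 251 242 219
 216 109  48  57  59]
across x=35, y=60..-60 step 3 top [ 63  61  60  96 158 176 176 206 221 222 219 217 219 221 222 222 222 222
 222 222 222 222 222 221 221 223 221 200 166 171 184 191 208 221 223 223
 2
[... 407 characters left out ...]
1 222 223 220 186 171 209 219 172  73]
                           scene [ 61  61  58  58  59  59  58  52  67 246 158 115 167 241 253 250 249 246
 246 246 246 246 246 246 247 246 246 246 246 246 246 247 247 247 247 247
 247 249 249 250 254 232 131 129 117 120]
along y=10 x=-90..90 step 4 top [ 62  61  64 132 180 192 223 222 222 222 222 221 220 222 222 222 222 221
 222 222 222 222 222 222 222 222 222 222 222 222 223 222 222 222 222 222
 222 223 223 218 186 180 213 220 167  72]
                           scene [ 59  58  59  59  60  60  59  52  54 149 132 117 142 254 252 250 249 249
 249 249 249 249 249 249 249 249 249 249 249 249 249 248 249 249 249 247
 248 250 249 250 254 204 138 130 117 123]
```

```bash
python3 -c "
from cell import manip
print(manip.hand_in()); print(manip.state()['time'])"
```

```text
the job is handed in; nothing more can be done
None
the job is handed in; nothing more can be done
```

The job is handed in at about 54 s. The stray brush went into the kidney dish. Both older brushes and the two fresh ones present were loaded in the magazine. The lowest older brush was drawn out at the front and laid in the white dish.

**Last checks**
- **White dish:** it had been knocked about 22 mm aside, so I measured it again before placing. The brush lies about 12 mm and 2 mm off its centre. Both views agree that it lies flat.
- **Dispenser:** the three brushes left in it have fed down and show the same edge positions as a brush that is home. There is a constant 3 mm offset that I take to be calibration error.
- **Kidney dish:** the stray lies inside it, and the dish has not moved.
- **Bystanders:** I kept clear of the bottle, tumbler and jar, but did not measure their positions at the end.

**What did not go to plan**
- The first grasp of the stray closed too late, so I repeated it.
- I pulled the lowest brush about 10 mm forward before loading the fresh ones, because the gripper body would otherwise have hit the full stack. That is within the 14.5 mm that step 2 allows.
- The first grip for the final draw closed to 46 mm instead of 50 mm, on the brush's front corner. It held long enough to pull the brush part-way, then I gripped again at the full 50 mm.
- All 16 picture views were used by then, so the final checks are numeric readings from the images, and hand-in reports no verdict.

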